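# Bring the flywheel's timing hole to the top and lock it with the pin

### The arm

A 7-joint arm with a two-finger parallel gripper is mounted at the origin on a cart in front of the work surface, level with it; the furniture and walls round the work are solid. World frame = base frame: x ahead of the robot, y to its left, z up, the work surface at z = 0. Lengths are in m, angles in rad, forces in N, time in s.
With the tool pointing down it reaches from about 0.425 to 0.825 m from the base axis. Payload 3.6 kg.
Tool frame: the origin (TCP) lies at the very end of the fingers, on their centre line; the grasp point (between the pads) lies 19 mm behind it; z points along the fingers, y is the line along which they close (so a half turn about z gives the same grasp; the last joint's range is limited). The gripper opens to 93 mm and grips with 3 to 60 N. Pads are 15 mm wide; open, the fingers measure 128 mm over their backs; the gripper's body (75 mm by 188 mm) begins 65 mm behind the grasp point.
Start: joints at [-1.337, 0.615, -0.013, 1.423, 0.008, 1.103, -0.04], TCP at [0.168, 0.628, 0.186] pointing down, gripper open.
Joint ranges: [-3.12, 3.12], [-0.3, 2.06], [-1.34, 1.32], [0.26, 2.42], [-1.36, 4.5], [0.01, 1.98], [-2.84, 2.84]. Speed limits (rad/s): [2.79, 2.79, 3.14, 3.14, 3.14, 3.14, 3.14].

### API

Orientations are given as a unit quaternion [x, y, z, w].
In Python, from cell import observe, read_camera, get_calibration, hand_in gives the robot as it stands.
- The arm moves only by the tool step_arm, never from a script. Its argument "motion" is a list of rows, each a list of 6 numbers: the shift along the tool's x, y, z in cm, then the turn, a rotation vector about the tool's x, y, z in degrees. In form: [[dx, dy, dz, wx, wy, wz], ...]. A call has 1 to 8 rows; each row is the pose to reach, as a shift and turn from the pose commanded when the call began, along the tool's axes at that moment; what a row does not reach only later rows make up. A row lasts 1/8 s, in which the tool goes at most 62.5 mm and 10.7 degrees, less where a joint would pass 70% of its speed; a pose out of reach is approached as far as the arm can. A call with a gripper value outside its range is refused whole. "hand" is the gripper's target within -1 to 1 (shut at 1, half-way at 0, fully open at -1), set as the call begins (left out, the last holds). The fingers move at their own pace and stop on an object; the grip force is fixed at half the most. Time passes only in rows, so rows that repeat a pose let the fingers close. It gives the time, the measured TCP pose, the force, the opening and the grip force at its end, in the units of the state.
- observe(): the state, without advancing time (a new reading comes with each control period).
- read_camera(name): name is "scene" or "side" or "wrist"; returns (picture, depth): 384x512x3 uint8, red, green, blue; 384x512 float32, m along the optical axis (not along the pixel's ray), 0 where there is no reading.
- get_calibration(name): a dict with "fov_y" (degrees; the focal length in pixels is half the picture's height over the tangent of half this angle, whatever the lens; pixels are square), "cx", "cy" (the principal point, pixels), "extrinsics" (4x4, takes a point from camera to world coordinates); the wrist camera has in their place "mount" (4x4, takes a point from camera to tool coordinates, whose origin is the TCP and whose axes are the flange's). Camera axes: x right, y down, z forward; pixel columns grow to the right and rows downward; lengths in m; the calibration is good to about 2 mm. A picture is of the moment at which its call begins: read the wrist's pose just before it. get_calibration takes no time and is no camera call.
- hand_in(): hands the job in; it is judged then, once.
The state is a dict: "time_s": time; "qpos": joint angles; "qd": joint speeds; "joint_torque": joint torques, N m; "eef_pos": TCP position; "ee_rot": TCP orientation; "force": force on the tool from outside, world axes, zero at the start; "ft_torque": the same for the moment, N m; "gripper_width": finger opening in m; "gripper_force": force on a finger pad.
Only numpy, scipy, OpenCV 4.12 (cv2) and the standard library are available. Lean on these libraries where they do the work, as an engineer would, in place of code of your own. Each camera call takes 0.05 s, during which the arm holds its last target. There are 200 camera calls.

### The job

Turn the engine's flywheel by stroking its bare rim with a fingertip until the white-painted timing mark, which is hidden inside the casing at first, stands at the top with its hole under the guide bridge. Then take the red-handled locking pin from the wooden rack and push it down through the bridge into the flywheel until its collar sits fully home, and leave it there so that the wheel is locked. The crankshaft is still running in dry new bearings, so never press on the flywheel, by finger or by pin, with more than 20 N, and leave the parts and tools lying about in their places.

Things in the scene. Friction and masses are not known exactly. Their poses are not given: they have to be found in the camera images.
- crankcase: Fixed cast-alloy crankcase of a small engine on a dark 150 x 130 x 12 mm foot; finned barrel at its back (+x). Origin: on the worktop under the middle of the flywheel; z up; -x is its front, roughly facing the robot. A steel bridge (26 mm along x, 70 mm along y) spans the wheel at the top, underside at z = 184 mm, top at z = 204 mm.
- shaft_centre (a point): Point on the flywheel's shaft under the middle of its smooth rim, 100 mm above the worktop; the shaft is level along the crankcase's y axis. The rim (radius 80 mm, 28 mm wide) stands 3 mm proud of the round cheeks beside it and is bare only in a window on the upper front, about 12 to 90 degrees forward of the top; a shroud hides the rest.
- flywheel (a joint): Angle of the steel flywheel, rad: 0 when the timing hole stands exactly at the top; grows as the top of the wheel moves to the front (crankcase -x); turns without limit either way (2 pi is the top again). It turns freely against a steady bearing drag of about 0.16 Nm (2 N at the rim) and stays where it is left.
- timing_hole (a point): Mouth of the radial timing hole, 78 mm from the shaft, in the flywheel's flange, which runs beside the smooth rim, 2 mm lower, on its +y side. A white-painted mark about 40 mm long crosses rim and flange here. The hole is 18 mm deep and 10.4 mm wide along the shaft; along the rim it narrows from 14 mm at the mouth to 11 mm at 10 mm depth. It turns with the wheel.
- guide_mouth (a point): Centre of the upper mouth of the upright 10 mm guide hole through the bridge (20 mm long, slightly chamfered), straight above the shaft and 204 mm above the worktop, 19 mm to the +y side of shaft_centre; the flange passes 6 mm below the bridge.
- pin_rack: Fixed wooden rack, 100 x 44 x 46 mm, origin under its middle. The locking pin stands in its middle hole (11 mm wide, through); two short dark punches stand 34 mm to either side along its x axis and end at most 28 mm above its top.
- locking_pin: Loose steel locking pin, 82 mm long, about 0.12 kg. Origin: its lower tip; z along the pin. Shank 8 mm thick, the tip tapering to 3 mm over the last 7 mm; collar 20 mm wide from 38 to 42 mm; red handle 16 mm thick from 42 to 82 mm (grip it there). At first its collar rests on the rack's top.
- pin_collar (a point): Centre of the underside of the pin's collar, 38 mm above its tip. When the pin is home the collar lies on the bridge's top and the tip is 18 mm below the bridge's underside, 12 mm deep in the flywheel; if the hole is not there, the tip meets the flange with the collar 12 mm too high.
- piston_1: Loose alloy piston, 60 mm wide, 54 mm high (bystander).
- bearing_1: Loose ball bearing, 47 mm wide, 14 mm high (bystander).
- spanner_17: Loose spanner, 200 mm long (bystander).
- hub_spacer: Loose alloy spacer, 38 mm wide, 30 mm high (bystander).
- screwdriver_a: Loose screwdriver, 215 mm long (bystander).
- sprocket_small: Loose small sprocket, 68 mm wide, lying flat (bystander).
- feeler_set: Loose folded feeler gauge, 100 mm long (bystander).

How it is judged:
By the outcome, as a careful person would: the job done as asked, in the order asked, and still so for the second after the job is handed in, with the robot touching nothing.
It also fails if it takes over 72 s, if anything falls off the work surface, if the arm or the gripper's body presses on something with over 40 N, if the wrist force passes 120 N, or if a joint passes its speed limit or range.

## Working session

There is one attempt and no reset: what is moved stays moved. The work goes in short steps, Python scripts to look and compute and a tool call to move; the robot and the scene stay as the last step left them, time stands still between calls to the robot, and variables do not carry over. Pictures are saved under pics/ and viewed, at most 10 in all, crops included, and the job is handed in when it is done.

Besides the shell and the picture viewer there is one more tool, called after "Emit:" as name(argument=value, ...), one argument or row to a line, values as JSON. step_arm: Moves the arm, as the interface text tells. Its arguments: {"type":"object","properties":{"motion":{"type":"array"},"hand":{"type":"number"}},"required":["motion"]}

```bash
mkdir -p pics
cat > h.py <<'E'
import numpy as np, cv2
from cell import observe, read_camera, get_calibration, hand_in
from scipy.spatial.transform import Rotation as R
def cam(name):
    o=observe(); p,d=read_camera(name); c=get_calibration(name)
    if 'mount' in c:
        T=np.eye(4);T[:3,:3]=R.from_quat(o['ee_rot']).as_matrix();T[:3,3]=o['eef_pos'];T=T@np.array(c['mount'])
    else: T=np.array(c['extrinsics'])
    f=p.shape[0]/2/np.tan(np.radians(c['fov_y'])/2)
    return p,d,T,f,c['cx'],c['cy']
def pts(d,T,f,cx,cy):
    v,u=np.mgrid[:d.shape[0],:d.shape[1]]
    P=np.stack([(u-cx)/f*d,(v-cy)/f*d,d],-1)@T[:3,:3].T+T[:3,3]
    P[d<=0]=np.nan
    return P
def save(n,p): cv2.imwrite('pics/'+n,cv2.cvtColor(p,cv2.COLOR_RGB2BGR))
E
python3 - <<'E'
from h import *
o=observe();print({k:np.round(v,3) for k,v in o.items()})
im=[]
for n in ['scene','side']:
    p,d,T,f,cx,cy=cam(n); np.savez(n+'.npz',p=p,d=d,T=T,k=[f,cx,cy]); save(n+'0.png',p)
    print(n,np.round(T,3).tolist(),f,cx,cy)
    P=pts(d,T,f,cx,cy)
    h=cv2.cvtColor(p,cv2.COLOR_RGB2HSV)
    m=((h[...,0]<8)|(h[...,0]>172))&(h[...,1]>150)&(h[...,2]>60)
    k,l,s,c=cv2.connectedComponentsWithStats(m.astype(np.uint8))
    for i in range(1,k):
        if s[i,4]>25: print('red',s[i],c[i],np.nanmedian(P[l==i],0),np.nanmin(P[l==i],0),np.nanmax(P[l==i],0))
E
```

```text
{'time_s': np.float64(0.0), 'qpos': array([-1.336,  0.616, -0.013,  1.425,  0.008,  1.103, -0.04 ]), 'qd': array([-0.001,  0.   ,  0.001,  0.001,  0.   , -0.002,  0.   ]), 'joint_torque': array([-0.0000e+00, -4.5893e+01,  2.0900e-01, -1.6575e+01, -6.1000e-02,
        2.0000e-02,  0.0000e+00]), 'eef_pos': array([0.167, 0.627, 0.185]), 'ee_rot': array([ 0.13 ,  0.992, -0.001, -0.   ]), 'force': array([0.408, 0.659, 0.165]), 'ft_torque': array([-0.024, -0.034,  0.044]), 'gripper_force': np.float64(0.0), 'gripper_width': np.float64(0.093)}
scene [[-0.905, -0.32, 0.28, 0.014], [-0.425, 0.668, -0.611, 1.258], [0.009, -0.672, -0.741, 1.522], [0.0, 0.0, 0.0, 1.0]] 456.31759089889283 247.84347115068937 193.34652413683753
red [ 252   58   65   76 2808] [281.64921652  96.19017094] [ 0.65524348 -0.50718196  0.16814582] [ 0.57519177 -0.8506753   0.00326252] [ 0.78096297 -0.42347857  0.20401804]
red [303  86   9  11  27] [307.07407407  91.55555556] [ 0.58104571 -0.71852827  0.08863919] [ 0.5766565  -0.79933947  0.06750173] [ 0.58538814 -0.6490627   0.11346258]
red [ 351  129   46   60 1167] [375.2
[... 901 characters left out ...]
832091] [0.71551747 0.72088043 0.43081085]
red [108 325  86  59 638] [155.830721   357.43416928] [0.48550891 0.85208805 0.14059748] [0.39241954 0.82856994 0.00999438] [0.69309091 0.90548546 0.15207937]
side [[0.981, -0.083, 0.178, 0.288], [-0.196, -0.349, 0.916, -1.158], [-0.013, -0.933, -0.359, 0.637], [0.0, 0.0, 0.0, 1.0]] 403.55736605840985 249.3334036394904 190.29881413084064
red [194 124  60  40 741] [216.04723347 146.46423752] [0.47428708 0.84254063 0.11317807] [0.39018194 0.80715779 0.01167597] [0.69873314 1.27936084 0.14244867]
red [258 153   8  11  31] [261.64516129 158.74193548] [0.73860917 0.81976707 0.03232625] [0.69954694 0.64035583 0.00933376] [0.7587222  0.83144798 0.09749971]
```

Run:
```python
from h import *
a=cv2.imread('pics/scene0.png');b=cv2.imread('pics/side0.png')
cv2.imwrite('pics/both.png',np.vstack([a,b])[:, :])
cv2.imwrite('pics/both_s.png',cv2.resize(np.hstack([a,b]),(800,300)))
```

```text
(no output)
```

View pics/scene0.png

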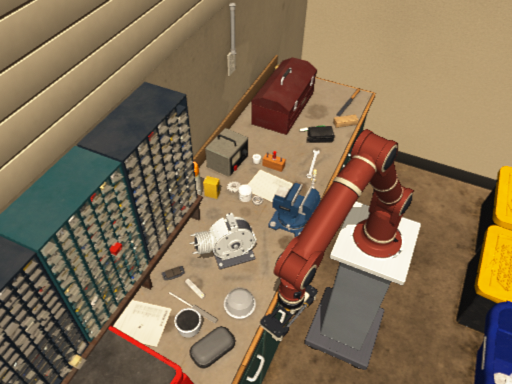

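View pics/side0.png

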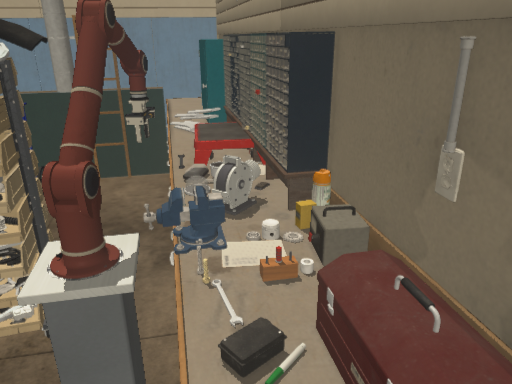

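The scene picture shows the engine at (230,240), the rack at (273,160) and a vise at (295,205). In the side picture the engine is at (237,180) and the rack at (280,267).

Run:
```python
from h import *
crops=[]
for n,box,e in [('scene',(250,145,300,175),(190,205,265,275)),('side',(250,235,310,290),(195,145,275,215))]:
    z=np.load(n+'.npz');p,d,T=z['p'],z['d'],z['T'];f,cx,cy=z['k']
    P=pts(d,T,f,cx,cy);h=cv2.cvtColor(p,cv2.COLOR_RGB2HSV)
    M=np.zeros(d.shape,bool);M[box[1]:box[3],box[0]:box[2]]=1
    red=M&((h[...,0]<5)|(h[...,0]>170))&(h[...,1]>130)
    org=M&(h[...,0]>=5)&(h[...,0]<16)&(h[...,1]>110)
    for nm,m in (('red',red),('org',org)):
        Q=P[m]; Q=Q[~np.isnan(Q[:,0])]
        print(n,nm,m.sum(),np.round(np.percentile(Q,[3,50,97],axis=0),3).tolist())
        if nm=='org':
            t=Q[(Q[:,2]>.04)&(Q[:,2]<.052)]; print(' top rect',cv2.minAreaRect((t[:,:2]*1000).astype(np.float32)),len(t))
    M[:]=0;M[e[1]:e[3],e[0]:e[2]]=1
    Q=P[M];Q=Q[~np.isnan(Q[:,0])]
    for lo,hi in ((.197,.215),(.006,.018)):
        t=Q[(Q[:,2]>lo)&(Q[:,2]<hi)]
        if len(t)>3: print(n,'eng',lo,len(t),np.round(np.percentile(t,[3,50,97],axis=0),3).tolist(),cv2.minAreaRect((t[:,:2]*1000).astype(np.float32)))
    print(np.round(np.nanmax(Q,0),3))
    c=p[e[1]:e[3],e[0]:e[2]];crops.append(cv2.resize(c,(400,370),interpolation=cv2.INTER_CUBIC))
save('crop.png',np.hstack(crops))
```

```text
scene red 21 [[0.548, -0.214, 0.056], [0.553, -0.202, 0.083], [0.558, -0.195, 0.095]]
scene org 317 [[0.505, -0.279, 0.001], [0.552, -0.191, 0.039], [0.605, -0.18, 0.059]]
 top rect ((554.3836059570312, -204.99598693847656), (53.05903625488281, 103.64054107666016), 84.70316314697266) 109
scene eng 0.197 119 [[0.481, 0.294, 0.197], [0.509, 0.322, 0.205], [0.536, 0.351, 0.211]] ((509.1238708496094, 322.52215576171875), (26.564960479736328, 75.32034301757812), 45.28850555419922)
scene eng 0.006 766 [[0.387, 0.088, 0.006], [0.506, 0.328, 0.009], [0.72, 0.445, 0.017]] ((561.4364624023438, 269.002685546875), (316.85107421875, 354.4187316894531), 25.1140193939209)
[0.751 0.486 0.214]
side red 57 [[0.546, -0.218, 0.037], [0.551, -0.213, 0.073], [0.688, -0.077, 0.09]]
side org 787 [[0.503, -0.232, 0.003], [0.548, -0.228, 0.034], [0.6, -0.19, 0.048]]
 top rect ((552.3107299804688, -208.42123413085938), (49.68757629394531, 100.98464965820312), 87.99051666259766) 306
side eng 0.197 71 [[0.48, 0.287, 0.198], [0.511, 0.314, 0.202], [0.702, 0.43, 0.208]] ((590.0255737304688, 379.7894287109375), (245.4238739013672, 75.37785339355469), 39.7213134765625)
side eng 0.006 368 [[0.425, 0.23, 0.007], [0.539, 0.313, 0.012], [0.743, 0.965, 0.017]] ((585.45458984375, 673.786376953125), (916.1407470703125, 331.61279296875), 87.19988250732422)
[0.759 1.196 0.211]
```

View pics/crop.png

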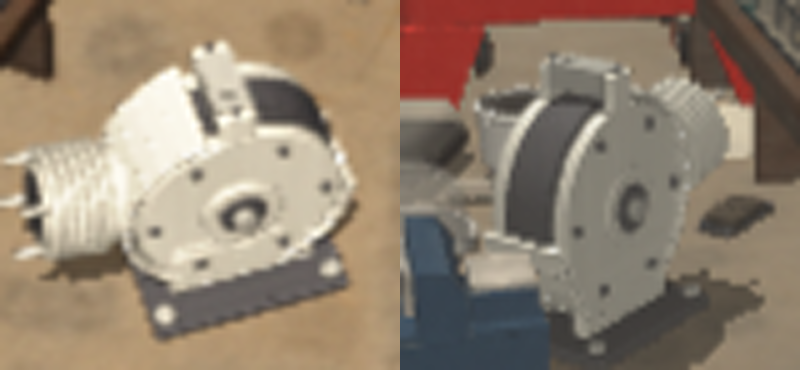

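Run:
```python
from h import *
print(get_calibration('wrist'))
# height map max over both views
allp=[]
for n in ('scene','side'):
    z=np.load(n+'.npz');P=pts(z['d'],z['T'],*z['k']).reshape(-1,3);allp.append(P[~np.isnan(P[:,0])])
P=np.vstack(allp)
print('y down cols x .30..  ')
for y in np.arange(.44,-.3,-.04):
    r=[]
    for x in np.arange(.30,.74,.04):
        m=(abs(P[:,0]-x)<.02)&(abs(P[:,1]-y)<.02)&(P[:,2]<.5)
        r.append('%4d'%(1000*np.percentile(P[m,2],97)) if m.sum()>3 else '   .')
    print('%5.2f'%y,*r)
```

```text
{'fov_y': 63.01006406878233, 'cx': 255.6249888150201, 'cy': 189.54292938722074, 'mount': array([[ 2.59573585e-04, -9.58120356e-01, -2.86365704e-01,
         7.92221287e-02],
       [ 9.99999887e-01,  3.62977164e-04, -3.08005646e-04,
         3.48981958e-04],
       [ 3.99050690e-04, -2.86365592e-01,  9.58120341e-01,
        -1.99118469e-01],
       [ 0.00000000e+00,  0.00000000e+00,  0.00000000e+00,
         1.00000000e+00]])}
y down cols x .30..  
 0.44    7    7   11    9    7    8   33  150  125    8  490
 0.40    6    8    8    8    8   23  162  157  157   74  489
 0.36    7    7    8    9  128  203  185  166  144    8  493
 0.32 -324    9   10  111  182  208  206  174    4    1  491
 0.28 -398    9    7  130  167  195  203   12    2   10  492
 0.24 -526    9    8    9  132  149   12    3    2   10  487
 0.20    1    8    8   10    7    8    2    1    2    7  143
 0.16   20   26   10   23    8    7    4    6    7    8   11
 0.12  179  175  174   76    7    8    8   11   10    6   83
 0.08  178  176  177  159    8    7    7   49   12    9   93
 0.04  177  175  176  156    6   18   31   59   59   14   87
 0.00  175  173  172  104   11   13   16   53   52   19   13
-0.04   15   35   12   14    3   10   10   10   10   12  133
-0.08    2    2    5    4    6   10    9   10    9    7  135
-0.12    9   80    5    6   12    9   11   10    7    8  150
-0.16    7   84    8    6    8    9   36   35   23   91  135
-0.20    7   69   12    8    8   59   89   72   45   34  131
-0.24    8    6   13    8    8   46   46   46   41   21    8
-0.28    7    8   12    8    6    7    7    8    6    9    8
```

Emit:
step_arm(
  motion=[
    [0,0,-6,0,0,0],
    [-2,-1,-11.5,0,0,-10],
    [-7.5,-4.5,-11.5,0,0,-20],
    [-13,-7.5,-11.5,0,0,-30],
    [-18.5,-11,-11.5,0,0,-40],
    [-24,-14,-11.5,0,0,-50],
    [-29.5,-17.5,-11.5,0,0,-60],
    [-34.5,-20.5,-11.5,0,0,-60],
  ],
)

```text
time_s: 1.1
eef_pos: [0.4458, 0.3424, 0.3008]
ee_rot: [-0.384, 0.923, -0.0, -0.0]
force: [0.3, 0.9, 0.3]
gripper_width: 0.0927
gripper_force: 0.0
```

Emit:
step_arm(
  motion=[
    [-3,4,0,0,0,0],
    [-3.1,4.5,0,0,0,0],
    [-3.1,4.5,0,0,0,0],
  ],
)

```text
time_s: 1.48
eef_pos: [0.434, 0.3984, 0.3005]
ee_rot: [-0.384, 0.923, -0.0, -0.001]
force: [0.4, -0.9, 0.0]
gripper_width: 0.0928
gripper_force: 0.0
```

Run:
```python
from h import *
o=observe();print({k:np.round(o[k],4).tolist() for k in ('time_s','qpos','eef_pos','ee_rot','force')})
p,d,T,f,cx,cy=cam('wrist');np.savez('w1.npz',p=p,d=d,T=T,k=[f,cx,cy]);save('w1.png',p)
```

```text
{'time_s': 1.475, 'qpos': [-0.6595, 0.4406, -0.1934, 1.4127, 0.0851, 1.298, 1.5015], 'eef_pos': [0.434, 0.3984, 0.3005], 'ee_rot': [-0.3842, 0.9233, -0.0003, -0.0008], 'force': [0.3728, -0.9447, 0.0414]}
```

View pics/w1.png

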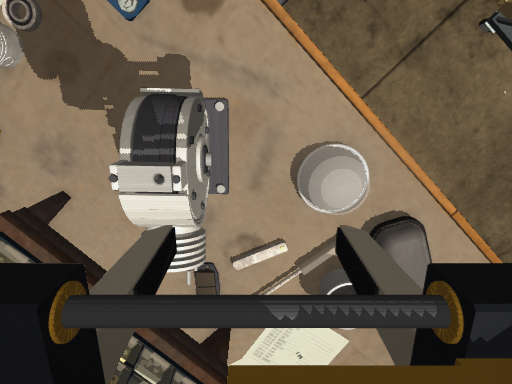

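The wrist view shows the engine upright in the picture: bridge at (147,178), guide hole at (158,179), dark rim in the window above it (155,130), foot bolts at (219,105) and (221,188).

```bash
cat >> h.py <<'E'
def ray(u,v,z,T,f,cx,cy):
    r=T[:3,:3]@np.array([(u-cx)/f,(v-cy)/f,1]);return T[:3,3]+r*(z-T[2,3])/r[2]
E
python3 - <<'E'
from h import *
z=np.load('w1.npz');p,d,T=z['p'],z['d'],z['T'];k=z['k'];P=pts(d,T,*k)
g=cv2.cvtColor(p,cv2.COLOR_RGB2GRAY)
# hole = dark blob near (158,179)
m=np.zeros_like(g);m[172:187,151:166]=(g[172:187,151:166]<90)
n,l,s,c=cv2.connectedComponentsWithStats(m);print(s[1:],c[1:])
print(g[172:187,151:167])
i=1+np.argmax(s[1:,4]);print('hole',ray(*c[i],.204,T,*k), 'bridge z',np.nanmedian(P[168:190,118:178,2]))
M=np.zeros(d.shape,bool);M[150:200,100:195]=1
M&=(P[...,2]>.197)&(P[...,2]<.211)
r=cv2.minAreaRect(np.argwhere(M)[:,::-1].astype(np.float32));print(r)
Q=P[M];print('rect world',cv2.minAreaRect((Q[:,:2]*1000).astype(np.float32)),np.median(Q,0))
b=[]
for u,v in ((219,105),(221,188)):
    w=g[v-7:v+8,u-7:u+8];mm=cv2.moments((w>150).astype(np.uint8),True);q=(u-7+mm['m10']/mm['m00'],v-7+mm['m01']/mm['m00'])
    b.append(ray(*q,np.nanmedian(P[v-2:v+3,u-2:u+3,2]),T,*k));print(q,b[-1])
e=b[1]-b[0];print('X axis deg',np.degrees(np.arctan2(e[1],e[0])),np.linalg.norm(e))
E
```

```text
[[155 174   9  10  68]] [[158.95588235 178.70588235]]
[[187 188 188 189 189 188 181 179 187 188 189 188 188 188 187 188]
 [188 188 187 178 164 161 155 153 147 164 185 190 189 190 188 189]
 [188 187 180 167 132 125 100  92  74  78 130 173 186 188 188 188]
 [187 180 173 137  99  91  87  59  51  32  62 125 171 186 188 188]
 [183 174 172 107  90  85  84  58  56  33  41  61 119 181 187 186]
 [183 171 156  98  86  83  83  60  58  43  40  43  62 148 183 187]
 [185 179 139  92  83  82  81  61  60  59  58  49  74 150 186 191]
 [181 174 135  91  79  77  76  62  60  62  62  64  75 132 183 186]
 [183 174 172  96  62  59  59  60  59  63  64  64  74 132 182 187]
 [187 173 171 127  81  61  62  63  63  64  64  63 102 135 181 186]
 [189 180 171 166 123  74  64  62  63  64  64  88 122 168 189 189]
 [192 192 183 170 164 139  93  86  83  80 126 130 157 190 194 193]
 [197 197 197 191 176 162 156 149 146 141 137 163 193 197 196 197]
 [192 191 192 194 194 186 176 164 169 169 190 195 194 195 194 195]
 [190 189 190 189 190 190 190 189 190 189 189 190 190 190 192 191]]
hole [0.49962177 0.33015351 0.204     ] bridge z 0.20446084245340834
((145.5, 177.5), (27.0, 73.0), 90.0)
rect world ((509.22479248046875, 319.9188232421875), (26.630308151245117, 70.13353729248047), 44.462650299072266) [0.50852972 0.31961059 0.20435742]
(219.2, 106.01538461538462) [0.42655603 0.31335223 0.01848281]
(220.5, 188.64) [0.51820895 0.40259764 0.01840513]
X axis deg 44.237517182953766 0.12792578925891335
```

Emit:
step_arm(
  hand=1,
  motion=[
    [1.5,-5,0,0,0,0.9],
    [3,-9.5,0,0,0,0.9],
    [3.9,-11.3,0,0,0,0.9],
    [3.9,-11.3,3,0,0,0.9],
    [3.9,-11.3,7,0,0,0.9],
    [3.9,-11.3,10,0,0,0.9],
    [3.9,-11.3,11.5,0,0,0.9],
    [3.9,-11.3,11.5,0,0,0.9],
  ],
)

```text
time_s: 2.52
eef_pos: [0.4866, 0.2909, 0.1857]
ee_rot: [-0.376, 0.926, 0.0, -0.001]
force: [-0.6, 0.5, 0.1]
gripper_width: 0.0174
gripper_force: 0.0
```

```bash
cat >> h.py <<'E'
S=np.array([.5129,.3166,.1]);A=np.radians(44.35)
RC=np.array([[np.cos(A),np.sin(A),0],[-np.sin(A),np.cos(A),0],[0,0,1]])
def cc(p): return RC@(np.asarray(p)-S)   # crankcase coords rel. shaft centre
def st():
    o=observe();print(round(float(o['time_s']),2),'pos',np.round(o['eef_pos'],4),'cc mm',np.round(1000*cc(o['eef_pos']),1),'F cc',np.round(RC@o['force'],1),'w',round(float(o['gripper_width']),4),round(float(o['gripper_force']),1))
    M=R.from_quat(o['ee_rot']).as_matrix();C=RC@M;print('tool axes in cc',np.round(C,3).tolist(),'q',np.round(o['qpos'],2))
E
python3 -c "
from h import *
st()
for n in ('side','wrist'):
    p,d,T,f,cx,cy=cam(n);np.savez(n+'2.npz',p=p,d=d,T=T,k=[f,cx,cy]);save(n+'2.png',p)
a=cv2.resize(cv2.imread('pics/side2.png')[135:225,190:290],(400,360),interpolation=cv2.INTER_CUBIC);b=cv2.resize(cv2.imread('pics/wrist2.png'),(400,300))
b=cv2.copyMakeBorder(b,0,60,0,0,0);cv2.imwrite('pics/c2.png',np.hstack([a,b]))
"
```

```text
2.52 pos [0.4866 0.2909 0.1857] cc mm [-36.7   0.   85.7] F cc [-0.1  0.8  0.1] w 0.0174 0.0
tool axes in cc [[-1.0, 0.002, -0.001], [0.002, 1.0, 0.001], [0.001, 0.001, -1.0]] q [-0.47  0.49 -0.16  1.67  0.09  0.99  1.68]
```

View pics/c2.png

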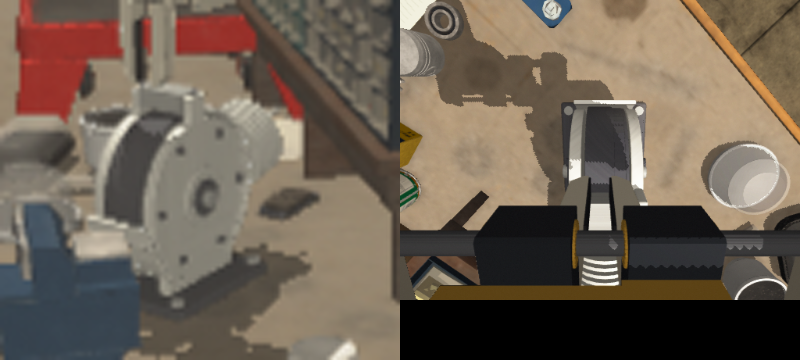

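The wrist view shows the closed fingers above the upper end of the window, with the dark rim visible in front of them and no white mark yet.

Emit:
step_arm(
  motion=[
    [0,0,0.5,0,0,0],
    [0,0,0.9,0,0,0],
    [0,0,0.95,0,0,0],
    [0,0,1.0,0,0,0],
    [0,0,1.0,0,0,0],
  ],
)

```text
time_s: 3.25
eef_pos: [0.4874, 0.2906, 0.1762]
ee_rot: [-0.376, 0.927, 0.0, 0.0]
force: [-0.0, -0.3, -0.5]
gripper_width: 0.0005
gripper_force: 0.0
```

Emit:
step_arm(
  motion=[
    [0,0,0.05,0,0,0],
    [0,0,0.1,0,0,0],
    [0,0,0.1,0,0,0],
  ],
)

```text
time_s: 3.62
eef_pos: [0.4873, 0.2906, 0.1751]
ee_rot: [-0.376, 0.927, -0.0, -0.0]
force: [0.6, -0.7, -0.1]
gripper_width: 0.0004
gripper_force: 0.0
```

Emit:
step_arm(
  motion=[
    [0,0,0.05,0,0,0],
    [0,0,0.1,0,0,0],
    [0,0,0.1,0,0,0],
  ],
)

```text
time_s: 4.0
eef_pos: [0.4873, 0.2906, 0.1741]
ee_rot: [-0.376, 0.927, -0.0, -0.0]
force: [1.0, -0.8, 0.0]
gripper_width: 0.0007
gripper_force: 0.0
```

Emit:
step_arm(
  motion=[
    [0,0,0.05,0,0,0],
    [0,0,0.1,0,0,0],
    [0,0,0.1,0,0,0],
  ],
)

```text
time_s: 4.38
eef_pos: [0.4873, 0.2906, 0.1731]
ee_rot: [-0.376, 0.927, -0.0, -0.0]
force: [-0.4, -0.6, -0.3]
gripper_width: 0.0005
gripper_force: 0.0
```

Emit:
step_arm(
  motion=[
    [0,0,0.05,0,0,0],
    [0,0,0.1,0,0,0],
    [0,0,0.1,0,0,0],
  ],
)

```text
time_s: 4.75
eef_pos: [0.4873, 0.2905, 0.172]
ee_rot: [-0.376, 0.927, -0.0, -0.0]
force: [-0.1, 0.1, 0.2]
gripper_width: 0.0006
gripper_force: 0.0
```

Emit:
step_arm(
  motion=[
    [0,0,0.05,0,0,0],
    [0,0,0.1,0,0,0],
    [0,0,0.1,0,0,0],
  ],
)

```text
time_s: 5.12
eef_pos: [0.4873, 0.2906, 0.1711]
ee_rot: [-0.376, 0.927, -0.0, -0.0]
force: [0.2, -0.6, 0.3]
gripper_width: 0.0009
gripper_force: 0.0
```

Emit:
step_arm(
  motion=[
    [0,0,0.05,0,0,0],
    [0,0,0.1,0,0,0],
    [0,0,0.1,0,0,0],
  ],
)

```text
time_s: 5.5
eef_pos: [0.4873, 0.2906, 0.1701]
ee_rot: [-0.376, 0.927, -0.0, -0.0]
force: [-0.4, -0.2, 0.3]
gripper_width: 0.0003
gripper_force: 0.0
```

Run:
```python
from h import *
st()
z=np.load('w1.npz');P=pts(z['d'],z['T'],*z['k']).reshape(-1,3)
Q=(P-S)@RC.T*1000
r=np.hypot(Q[:,0],Q[:,2]);th=np.degrees(np.arctan2(-Q[:,0],Q[:,2]))
for y in range(-44,45,4):
    print(y,[ (round(float(np.median(r[m])),1),int(m.sum())) if (m:=(abs(Q[:,1]-y)<2)&(abs(th-a)<8)&(r<110)&(r>50)).sum()>3 else 0 for a in (0,25,40,55,70)])
```

```text
5.5 pos [0.4873 0.2906 0.1701] cc mm [-36.5  -0.7  70.1] F cc [-0.5  0.1  0.3] w 0.0003 0.0
tool axes in cc [[-1.0, 0.003, -0.0], [0.003, 1.0, 0.0], [0.0, 0.0, -1.0]] q [-0.47  0.51 -0.16  1.69  0.09  0.96  1.68]
-44 [0, 0, 0, 0, 0]
-40 [0, 0, 0, 0, 0]
-36 [0, 0, 0, 0, 0]
-32 [0, (76.1, 5), (76.5, 7), 0, 0]
-28 [(102.8, 86), (77.4, 67), (77.4, 59), (77.2, 40), (76.9, 19)]
-24 [(103.2, 116), (77.4, 73), (77.4, 64), (77.1, 43), (77.2, 21)]
-20 [(105.0, 98), (76.6, 108), (76.6, 87), (76.7, 61), (76.9, 33)]
-16 [(104.9, 119), (80.3, 19), (80.0, 16), (79.7, 11), (80.1, 5)]
-12 [(104.8, 119), (80.4, 79), (80.2, 68), (80.0, 45), (80.0, 24)]
-8 [(104.8, 119), (80.4, 79), (80.2, 67), (80.2, 50), (80.1, 29)]
-4 [(104.8, 117), (80.2, 81), (80.3, 66), (80.3, 46), (80.0, 28)]
0 [(104.8, 119), (80.3, 78), (80.3, 64), (80.2, 50), (80.0, 28)]
4 [(104.8, 114), (80.3, 78), (80.1, 68), (80.1, 46), (80.3, 21)]
8 [(104.8, 116), (80.4, 83), (80.3, 67), (80.2, 47), (80.0, 23)]
12 [(104.4, 157), (79.7, 87), (79.9, 78), (80.0, 50), (79.8, 31)]
16 [(104.3, 111), (78.7, 77), (78.7, 62), (78.5, 51), (78.5, 26)]
20 [(104.9, 86), (79.0, 77), (78.6, 62), (78.4, 42), (78.3, 25)]
24 [(104.7, 111), (78.3, 83), (78.2, 64), (78.3, 47), (77.9, 27)]
28 [(104.8, 113), (75.9, 74), (76.5, 67), (76.6, 47), (76.3, 30)]
32 [(103.1, 115), (77.1, 73), (77.1, 63), (77.0, 45), (77.0, 19)]
36 [(103.3, 118), (77.2, 75), (77.2, 61), (77.2, 45), (77.0, 25)]
40 [(86.8, 271), (72.1, 120), (73.2, 106), (69.1, 101), (68.1, 78)]
44 [0, (67.0, 23), 0, 0, 0]
```

Emit:
step_arm(
  motion=[
    [0,0,0.05,0,0,0],
    [0,0,0.05,0,0,0],
  ],
)

```text
time_s: 5.75
eef_pos: [0.4873, 0.2906, 0.1696]
ee_rot: [-0.376, 0.927, -0.0, -0.0]
force: [-0.7, 0.2, -0.1]
gripper_width: 0.0005
gripper_force: 0.0
```

Emit:
step_arm(
  motion=[
    [0,0,0.05,0,0,0],
    [0,0,0.05,0,0,0],
  ],
)

```text
time_s: 6.0
eef_pos: [0.4873, 0.2906, 0.1691]
ee_rot: [-0.376, 0.927, -0.0, -0.0]
force: [-0.3, -0.2, -0.2]
gripper_width: 0.0004
gripper_force: 0.0
```

Emit:
step_arm(
  motion=[
    [0,0,0.05,0,0,0],
    [0,0,0.05,0,0,0],
  ],
)

```text
time_s: 6.25
eef_pos: [0.4873, 0.2906, 0.1686]
ee_rot: [-0.376, 0.927, -0.0, -0.0]
force: [0.2, 0.6, 0.1]
gripper_width: 0.0003
gripper_force: 0.0
```

Emit:
step_arm(
  motion=[
    [0,0,0.05,0,0,0],
    [0,0,0.05,0,0,0],
  ],
)

```text
time_s: 6.5
eef_pos: [0.4873, 0.2906, 0.1681]
ee_rot: [-0.376, 0.927, -0.0, -0.0]
force: [-0.2, -0.4, 1.3]
gripper_width: 0.0006
gripper_force: 0.0
```

Emit:
step_arm(
  motion=[
    [0,0,0.05,0,0,0],
    [0,0,0.05,0,0,0],
  ],
)

```text
time_s: 6.75
eef_pos: [0.4873, 0.2906, 0.1676]
ee_rot: [-0.376, 0.927, -0.0, -0.0]
force: [-0.2, -0.0, 0.2]
gripper_width: 0.0005
gripper_force: 0.0
```

Emit:
step_arm(
  motion=[
    [0,0,0.05,0,0,0],
    [0,0,0.05,0,0,0],
  ],
)

```text
time_s: 7.0
eef_pos: [0.4873, 0.2906, 0.1671]
ee_rot: [-0.376, 0.927, -0.0, -0.0]
force: [-0.5, -0.6, -0.5]
gripper_width: 0.0006
gripper_force: 0.0
```

Run:
```python
from h import *
st()
p,d,T,f,cx,cy=cam('wrist');np.savez('w3.npz',p=p,d=d,T=T,k=[f,cx,cy]);save('w3.png',cv2.resize(p[100:270,180:340],None,fx=3.4,fy=3.4,interpolation=cv2.INTER_CUBIC))
P=pts(d,T,f,cx,cy);Q=(P-S)@RC.T*1000
r=np.hypot(Q[...,0],Q[...,2])
for v in range(130,262,6): print(v,[tuple(np.round(Q[v,u]).astype(int).tolist()) if Q[v,u,0]==Q[v,u,0] else 0 for u in (235,245,252,256,260,268,280)])
```

```text
7.0 pos [0.4873 0.2906 0.1671] cc mm [-36.5  -0.7  67.1] F cc [-0.8 -0.1 -0.5] w 0.0006 0.0
tool axes in cc [[-1.0, 0.003, -0.0], [0.003, 1.0, 0.0], [0.0, 0.0, -1.0]] q [-0.47  0.51 -0.16  1.69  0.09  0.95  1.67]
130 [(-78, -25, -100), (-78, -13, -100), (-78, -5, -99), (-78, -1, -100), (-78, 4, -98), (-78, 13, -100), (-78, 27, -99)]
136 [(-83, -19, -6), (-83, -10, -7), (-83, -4, -6), (-83, -1, -7), (-83, 3, -7), (-82, 10, -8), (-83, 20, -7)]
142 [(-73, -21, -37), (-80, -10, 8), (-79, -4, 8), (-79, -1, 8), (-79, 3, 7), (-79, 9, 7), (-78, 20, -1)]
148 [(-73, -19, 1), (-77, -9, 23), (-77, -4, 22), (-77, -1, 22), (-77, 2, 22), (-77, 9, 22), (-76, 18, 18)]
154 [(-69, -19, 2), (-74, -9, 32), (-74, -4, 31), (-74, -1, 32), (-74, 2, 32), (-74, 8, 32), (-73, 18, 27)]
160 [(-64, -19, 4), (-71, -9, 40), (-71, -4, 39), (-70, -1, 38), (-71, 2, 39), (-70, 8, 38), (-70, 17, 36)]
166 [(-58, -19, 3), (-67, -9, 43), (-67, -4, 44), (-67, -1, 43), (-67, 2, 43), (-67, 8, 43), (-67, 17, 41)]
172 [(-54, -19, 6), (-64, -9, 48), (-64, -4, 49), (-64, -1, 48), (-64, 2, 48), (-64, 8, 49), (-63, 17, 46)]
178 [(-4
[... 855 characters left out ...]
5, 70)]
226 [(-33, -15, 73), (-45, -7, 103), (-45, -3, 102), (-33, -1, 74), (-45, 1, 102), (-45, 6, 103), (-32, 15, 72)]
232 [(-45, -12, 111), (-45, -7, 111), (-45, -3, 110), (-44, -1, 107), (-46, 1, 112), (-45, 6, 111), (-45, 12, 109)]
238 [(-45, -12, 117), (-45, -6, 118), (-45, -3, 117), (-43, -1, 114), (-45, 1, 118), (-45, 5, 118), (-45, 12, 117)]
244 [(-45, -11, 124), (-46, -6, 126), (-45, -3, 125), (-44, -1, 122), (-45, 1, 124), (-45, 5, 125), (-45, 11, 124)]
250 [(-45, -11, 131), (-45, -6, 132), (-44, -3, 128), (-44, -1, 128), (-45, 1, 131), (-45, 5, 130), (-45, 11, 131)]
256 [(-45, -10, 136), (-45, -6, 136), (-44, -3, 135), (-43, -1, 134), (-45, 1, 137), (-45, 5, 137), (-45, 10, 136)]
```

View pics/w3.png

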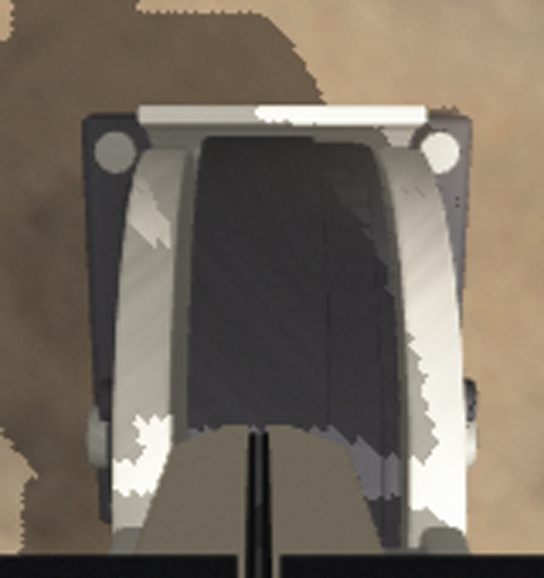

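Run:
```python
from h import *
for n in ('w1','wrist2','w3'):
    z=np.load(n+'.npz');p,d,T=z['p'],z['d'],z['T'];k=z['k']
    M=get_calibration('wrist')['mount'];P=pts(d,M,*k)*1000
    m=(P[...,2]>-110)&(P[...,2]<40)&(abs(P[...,0])<30)&(abs(P[...,1])<75)
    for s in (-1,1):
        q=P[m&(P[...,1]*s>0)]
        print(n,s,len(q),'z max pct',np.round(np.percentile(q[:,2],[1,50,90,98,100]),0) if len(q) else '')
        for lo in range(-110,40,10):
            t=q[(q[:,2]>lo)&(q[:,2]<=lo+10)]
            if len(t)>5: print('   z',lo,len(t),np.round(t.min(0)),np.round(t.max(0)))
p,d,T,f,cx,cy=cam('side');np.savez('side3.npz',p=p,d=d,T=T,k=[f,cx,cy])
P=pts(d,T,f,cx,cy);Q=(P-S)@RC.T*1000
m=(Q[...,2]>60)&(Q[...,2]<250)&(Q[...,0]<-15)&(Q[...,0]>-70)&(abs(Q[...,1])<40)
for lo in range(60,250,10):
    t=Q[m&(Q[...,2]>lo)&(Q[...,2]<=lo+10)]
    if len(t): print(lo,len(t),np.round(t.min(0)),np.round(t.max(0)))
b=cv2.cvtColor(p[120:220,180:300],cv2.COLOR_RGB2BGR);cv2.imwrite('pics/s3.png',cv2.resize(b,None,fx=4,fy=4,interpolation=cv2.INTER_CUBIC))
```

```text
w1 -1 3825 z max pct [-109.  -76.  -46.  -37.  -32.]
   z -110 286 [ -10.  -49. -110.] [   3.  -48. -100.]
   z -100 668 [ -10.  -64. -100.] [ 10. -46. -90.]
   z -90 722 [ -4. -64. -90.] [ 10. -46. -80.]
   z -80 662 [ -8. -63. -80.] [ 10. -46. -70.]
   z -70 529 [ -8. -62. -70.] [ 10. -46. -60.]
   z -60 437 [ -8. -62. -60.] [  9. -46. -50.]
   z -50 349 [ -8. -61. -50.] [ 10. -46. -40.]
   z -40 172 [ -8. -58. -40.] [  9. -46. -32.]
w1 1 3827 z max pct [-109.  -76.  -46.  -37.  -32.]
   z -110 287 [ -10.   47. -110.] [   3.   48. -100.]
   z -100 667 [ -10.   46. -100.] [ 10.  63. -90.]
   z -90 714 [ -4.  46. -90.] [ 10.  63. -80.]
   z -80 659 [ -9.  46. -80.] [ 10.  62. -70.]
   z -70 534 [ -8.  46. -70.] [ 10.  62. -60.]
   z -60 437 [ -8.  46. -60.] [  9.  61. -50.]
   z -50 361 [ -8.  46. -50.] [  9.  60. -40.]
   z -40 168 [ -8.  46. -40.] [  9.  57. -32.]
wrist2 -1 4592 z max pct [-103.   11.   31.   38.   40.]
   z -110 48 [ -10.   -9. -110.] [   3.   -8. -100.]
   z -100 136 [  -9.  -11. -100.] [ 10.  -7. -90.]
   z -90 197 [ -4. -13. -90.] [ 10.  -7. -80.]
   z -80 324 
[... 2525 characters left out ...]
  80.]
80 12 [-19. -29.  80.] [-15.  38.  90.]
90 8 [-20. -31.  90.] [-17.  -0. 100.]
100 21 [-50. -26. 100.] [-15.  13. 110.]
110 23 [-54. -17. 111.] [-31.  10. 120.]
120 21 [-50. -18. 120.] [-31.  14. 130.]
130 24 [-52. -20. 130.] [-34.  13. 139.]
140 26 [-52. -19. 140.] [-32.  22. 150.]
150 26 [-51. -20. 151.] [-30.  17. 160.]
160 26 [-54. -21. 160.] [-29.  14. 170.]
170 22 [-50. -28. 170.] [-34.  15. 180.]
180 15 [-67. -30. 180.] [-18.  24. 190.]
190 23 [-70. -39. 191.] [-15.  39. 200.]
200 39 [-70. -33. 200.] [-23.  40. 210.]
210 40 [-65. -40. 210.] [-54.  37. 220.]
220 50 [-64. -40. 220.] [-16.  39. 230.]
230 44 [-66. -40. 230.] [-17.  17. 239.]
240 48 [-68. -40. 240.] [-16.  15. 250.]
```

View pics/s3.png

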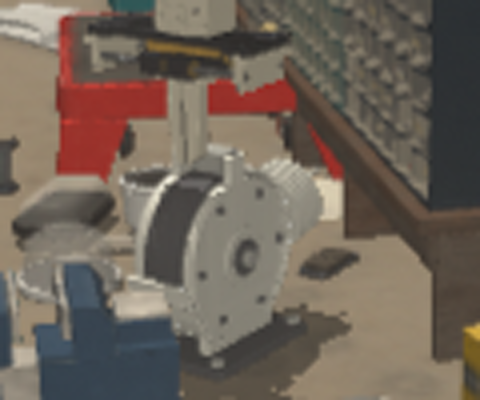

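The side and wrist views agree: the true fingertips end about 32 mm behind the reported TCP, so there is still a gap of about 24 mm above the rim. I'll use that 32 mm offset from here on.

Emit:
step_arm(
  motion=[
    [0,0,1.0,0,0,0],
    [0,0,2.0,0,0,0],
    [0,0,2.2,0,0,0],
    [0,0,2.2,0,0,0],
  ],
)

```text
time_s: 7.6
eef_pos: [0.4872, 0.2905, 0.1447]
ee_rot: [-0.376, 0.927, -0.0, -0.0]
force: [-0.0, -0.4, 0.3]
gripper_width: 0.0006
gripper_force: 0.0
```

Emit:
step_arm(
  motion=[
    [0,0,0.05,0,0,0],
    [0,0,0.1,0,0,0],
    [0,0,0.1,0,0,0],
  ],
)

```text
time_s: 7.98
eef_pos: [0.4874, 0.2907, 0.1443]
ee_rot: [-0.376, 0.927, 0.0, 0.0]
force: [0.0, 0.3, -0.2]
gripper_width: 0.0007
gripper_force: 0.0
```

Emit:
step_arm(
  motion=[
    [0,0,0.05,0,0,0],
    [0,0,0.1,0,0,0],
    [0,0,0.1,0,0,0],
  ],
)

```text
time_s: 8.35
eef_pos: [0.4874, 0.2906, 0.1432]
ee_rot: [-0.376, 0.927, 0.0, 0.0]
force: [0.0, 0.1, -0.2]
gripper_width: 0.0005
gripper_force: 0.2
```

Emit:
step_arm(
  motion=[
    [0,0,0.05,0,0,0],
    [0,0,0.1,0,0,0],
  ],
)

```text
time_s: 8.6
eef_pos: [0.4875, 0.2908, 0.1428]
ee_rot: [-0.376, 0.927, 0.0, 0.0]
force: [-2.0, 0.0, 6.1]
gripper_width: 0.0004
gripper_force: 2.8
```

Emit:
step_arm(
  motion=[
    [0,0,0.05,0,0,0],
    [0,0,0.05,0,0,0],
  ],
)

```text
time_s: 8.85
eef_pos: [0.4876, 0.2908, 0.1427]
ee_rot: [-0.376, 0.927, 0.0, 0.0]
force: [-1.1, -1.2, 6.6]
gripper_width: 0.0006
gripper_force: 3.3
```

Emit:
step_arm(
  motion=[
    [0,0,0.05,0,0,0],
    [0,0,0.05,0,0,0],
  ],
)

```text
time_s: 9.1
eef_pos: [0.4876, 0.2908, 0.1426]
ee_rot: [-0.376, 0.927, 0.0, 0.001]
force: [-2.7, -1.5, 8.6]
gripper_width: 0.0006
gripper_force: 4.3
```

Emit:
step_arm(
  motion=[
    [0.63,0,0.27,0,0,0],
    [1.23,0,0.6,0,0,0],
    [1.8,0,0.98,0,0,0],
    [2.34,0,1.4,0,0,0],
  ],
)

```text
time_s: 9.6
eef_pos: [0.4699, 0.2736, 0.1281]
ee_rot: [-0.376, 0.927, -0.0, -0.0]
force: [-2.6, -1.1, 6.7]
gripper_width: 0.0006
gripper_force: 3.7
```

```bash
python3 -c "
from h import *
st()
p,d,T,f,cx,cy=cam('wrist');np.savez('w4.npz',p=p,d=d,T=T,k=[f,cx,cy])
g=cv2.cvtColor(p,cv2.COLOR_RGB2GRAY);Q=(pts(d,T,f,cx,cy)-S)@RC.T*1000;r=np.hypot(Q[...,0],Q[...,2]);th=np.degrees(np.arctan2(-Q[...,0],Q[...,2]))
m=(abs(Q[...,1])<11)&(abs(r-80)<3)
print(m.sum(),np.percentile(g[m],[1,50,99]),th[m].min(),th[m].max())
"
```

```text
9.6 pos [0.4699 0.2736 0.1281] cc mm [-60.8  -0.7  28.1] F cc [-2.6  1.   6.7] w 0.0006 3.7
tool axes in cc [[-1.0, 0.003, -0.001], [0.003, 1.0, -0.0], [0.001, -0.0, -1.0]] q [-0.47  0.52 -0.15  1.8   0.1   0.83  1.67]
1756 [ 34.  46. 113.] 6.2346218939896 116.77873853358487
```

Emit:
step_arm(
  motion=[
    [0.75,0,0.78,0,0,0],
    [1.41,0,1.66,0,0,0],
    [1.93,0,2.61,0,0,0],
    [2.32,0,3.63,0,0,0],
  ],
)

```text
time_s: 10.15
eef_pos: [0.4516, 0.2559, 0.0901]
ee_rot: [-0.376, 0.927, -0.001, -0.003]
force: [-3.7, -3.0, 3.8]
gripper_width: 0.0005
gripper_force: 2.6
```

```bash
cat >> h.py <<'E'
def mark(show=None):
    """white mark angle on rim and flange from wrist view"""
    p,d,T,f,cx,cy=cam('wrist');g=cv2.cvtColor(p,cv2.COLOR_RGB2GRAY).astype(float)
    Q=(pts(d,T,f,cx,cy)-S)@RC.T*1000;r=np.hypot(Q[...,0],Q[...,2]);th=np.degrees(np.arctan2(-Q[...,0],Q[...,2]))
    for nm,m in (('rim',(abs(Q[...,1])<11)&(abs(r-80)<1.8)),('flange',(Q[...,1]>16.5)&(Q[...,1]<24)&(abs(r-78)<2))):
        m&=(th>5)&(th<100)
        b=[(a,int(np.median(g[m&(abs(th-a)<2)])),int((m&(abs(th-a)<2)).sum())) for a in range(8,96,4) if (m&(abs(th-a)<2)).sum()>4]
        print(nm,' '.join('%d:%d'%x[:2] for x in b))
        w=m&(g>120)
        if w.sum()>8: print('  white th: med %.1f'%np.median(th[w]),np.round(np.percentile(th[w],[5,95]),1),w.sum(),'Y',np.round(np.percentile(Q[...,1][w],[5,95]),1))
    if show: save(show,p)
E
python3 -c "
from h import *
st();mark()"
```

```text
10.15 pos [0.4516 0.2559 0.0901] cc mm [-86.3  -0.6  -9.9] F cc [-4.7  0.4  3.8] w 0.0005 2.6
tool axes in cc [[-1.0, 0.004, -0.006], [0.004, 1.0, 0.0], [0.006, 0.0, -1.0]] q [-0.46  0.54 -0.15  1.91  0.12  0.71  1.67]
rim 32:89 36:86 40:83 44:73 56:35
flange 68:49 72:43 76:41 80:38 84:36 88:36 92:33
```

Emit:
step_arm(
  motion=[
    [1.0,0,-0.5,0,0,0],
    [1.0,0,-4.5,0,0,0],
    [-2.2,0,-6.8,0,0,0],
    [-5.1,0,-6.3,0,0,0],
    [-5.17,0,-5.8,0,0,0],
    [-5.17,0,-5.5,0,0,0],
    [-5.17,0,-5.25,0,0,0],
  ],
)

```text
time_s: 11.08
eef_pos: [0.4905, 0.2935, 0.1439]
ee_rot: [-0.376, 0.927, -0.0, -0.0]
force: [-3.3, -2.4, 11.2]
gripper_width: 0.0003
gripper_force: 5.8
```

```bash
python3 -c "
from h import *
st();mark('w5.png')"
```

```text
11.07 pos [0.4905 0.2935 0.1439] cc mm [-32.2  -0.8  43.9] F cc [-4.   0.6 11.2] w 0.0003 5.8
tool axes in cc [[-1.0, 0.004, -0.001], [0.004, 1.0, -0.0], [0.001, -0.0, -1.0]] q [-0.48  0.54 -0.16  1.71  0.1   0.9   1.67]
rim 28:57 32:56 36:55 40:55 44:53 48:52 52:51 56:51 60:51 64:50 68:50 72:48 76:47 80:46 84:44 88:42 92:43
flange 12:56 16:90 20:58 24:58 28:56 32:55 36:54 40:52 44:51 48:51 52:50 56:51 60:52 64:53 68:53 72:54 76:53 80:53 84:51 88:50
```

View pics/w5.png

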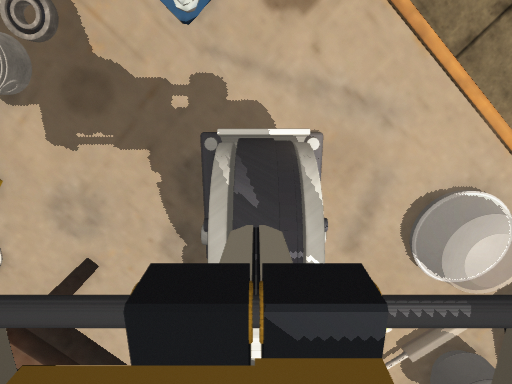

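No white is visible in the window (rim at about (262,190)) yet, so I continue stroking.

Emit:
step_arm(
  motion=[
    [0.9,0,0.33,0,0,0],
    [1.86,0,0.84,0,0,0],
    [2.74,0,1.49,0,0,0],
    [3.52,0,2.25,0,0,0],
    [4.19,0,3.12,0,0,0],
    [4.73,0,4.07,0,0,0],
    [5.13,0,5.08,0,0,0],
  ],
)

```text
time_s: 12.0
eef_pos: [0.4521, 0.2562, 0.0919]
ee_rot: [-0.376, 0.927, -0.001, -0.002]
force: [-2.9, -2.5, 2.5]
gripper_width: 0.0004
gripper_force: 2.8
```

Emit:
step_arm(
  motion=[
    [1.0,0,-0.5,0,0,0],
    [1.0,0,-4.5,0,0,0],
    [-2.2,0,-6.8,0,0,0],
    [-5.1,0,-6.3,0,0,0],
    [-5.13,0,-5.6,0,0,0],
    [-5.13,0,-5.3,0,0,0],
    [-5.13,0,-5.1,0,0,0],
  ],
)

```text
time_s: 12.88
eef_pos: [0.4904, 0.2935, 0.144]
ee_rot: [-0.376, 0.927, -0.0, -0.0]
force: [-3.0, -1.3, 8.1]
gripper_width: -0.0001
gripper_force: 4.6
```

```bash
python3 -c "
from h import *
st();mark('w6.png')"
```

```text
12.88 pos [0.4904 0.2935 0.144 ] cc mm [-32.2  -0.8  44. ] F cc [-3.1  1.2  8.1] w -0.0001 4.6
tool axes in cc [[-1.0, 0.004, -0.001], [0.004, 1.0, 0.0], [0.001, 0.0, -1.0]] q [-0.48  0.54 -0.16  1.71  0.1   0.9   1.66]
rim 28:57 32:55 36:54 40:54 44:53 48:51 52:50 56:50 60:49 64:49 68:48 72:47 76:46 80:45 84:44 88:43
flange 12:56 16:99 20:58 24:58 28:56 32:55 36:53 40:52 44:51 48:51 52:51 56:51 60:52 64:52 68:53 72:54 76:54 80:51 84:51 88:50
```

Emit:
step_arm(
  motion=[
    [0.9,0,0.35,0,0,0],
    [1.85,0,0.86,0,0,0],
    [2.72,0,1.51,0,0,0],
    [3.49,0,2.27,0,0,0],
    [4.15,0,3.13,0,0,0],
    [4.69,0,4.08,0,0,0],
    [5.09,0,5.08,0,0,0],
  ],
)

```text
time_s: 13.8
eef_pos: [0.4522, 0.2563, 0.0923]
ee_rot: [-0.376, 0.927, -0.001, -0.002]
force: [-3.4, -2.7, 4.3]
gripper_width: 0.0006
gripper_force: 2.8
```

Emit:
step_arm(
  motion=[
    [1.0,0,-0.5,0,0,0],
    [1.0,0,-4.5,0,0,0],
    [-2.2,0,-6.8,0,0,0],
    [-5.1,0,-6.3,0,0,0],
    [-5.09,0,-5.6,0,0,0],
    [-5.09,0,-5.3,0,0,0],
    [-5.09,0,-5.1,0,0,0],
  ],
)

```text
time_s: 14.68
eef_pos: [0.4903, 0.2933, 0.1439]
ee_rot: [-0.376, 0.927, -0.0, -0.001]
force: [-1.9, -1.2, 8.7]
gripper_width: 0.0005
gripper_force: 4.1
```

```bash
python3 -c "
from h import *
st();mark('w7.png')"
```

```text
14.68 pos [0.4903 0.2933 0.1439] cc mm [-32.5  -0.9  43.9] F cc [-2.2  0.5  8.7] w 0.0005 4.1
tool axes in cc [[-1.0, 0.004, -0.001], [0.004, 1.0, -0.0], [0.001, -0.0, -1.0]] q [-0.47  0.54 -0.16  1.71  0.11  0.9   1.66]
rim 28:56 32:55 36:55 40:54 44:55 48:53 52:52 56:51 60:49 64:49 68:48 72:47 76:46 80:45 84:44 88:42 92:42
flange 12:56 16:88 20:58 24:58 28:56 32:54 36:53 40:52 44:51 48:51 52:50 56:51 60:52 64:53 68:53 72:54 76:53 80:53 84:51 88:49 92:51
```

Emit:
step_arm(
  motion=[
    [0.9,0,0.35,0,0,0],
    [1.85,0,0.86,0,0,0],
    [2.72,0,1.51,0,0,0],
    [3.49,0,2.27,0,0,0],
    [4.15,0,3.13,0,0,0],
    [4.69,0,4.08,0,0,0],
    [5.09,0,5.08,0,0,0],
  ],
)

```text
time_s: 15.6
eef_pos: [0.4523, 0.2564, 0.0925]
ee_rot: [-0.376, 0.927, -0.001, -0.002]
force: [-3.7, -2.9, 4.7]
gripper_width: 0.0004
gripper_force: 2.8
```

Emit:
step_arm(
  motion=[
    [1.0,0,-0.5,0,0,0],
    [1.0,0,-4.5,0,0,0],
    [-2.2,0,-6.8,0,0,0],
    [-5.1,0,-6.3,0,0,0],
    [-5.09,0,-5.6,0,0,0],
    [-5.09,0,-5.3,0,0,0],
    [-5.09,0,-5.1,0,0,0],
  ],
)

```text
time_s: 16.48
eef_pos: [0.4902, 0.2932, 0.144]
ee_rot: [-0.376, 0.927, -0.0, -0.001]
force: [-2.5, -1.5, 7.0]
gripper_width: 0.0007
gripper_force: 3.6
```

```bash
python3 -c "
from h import *
st();mark('w8.png')"
```

```text
16.48 pos [0.4902 0.2932 0.144 ] cc mm [-32.5  -0.9  44. ] F cc [-2.8  0.7  7. ] w 0.0007 3.6
tool axes in cc [[-1.0, 0.004, -0.001], [0.004, 1.0, 0.0], [0.001, 0.0, -1.0]] q [-0.47  0.54 -0.16  1.71  0.11  0.9   1.66]
rim 28:183 32:180 36:177 40:176 44:174 48:170 52:165 56:49 60:48 64:48 68:47 72:46 76:45 80:44 84:43 88:43
  white th: med 40.0 [29.2 52.4] 1857 Y [-9.9  9.9]
flange 12:54 16:91 20:55 24:55 28:181 32:181 36:68 40:99 44:169 48:169 52:49 56:50 60:52 64:53 68:54 72:54 76:53 80:53 84:51 88:50 92:51
  white th: med 33.0 [28.  48.2] 316 Y [16.9 23.8]
```

```bash
cat >> h.py <<'E'
def fine(y0=16,y1=24,r0=78):
    p,d,T,f,cx,cy=cam('wrist');g=cv2.cvtColor(p,cv2.COLOR_RGB2GRAY).astype(float)
    # project known flange surface points into the picture (no depth needed)
    Ti=np.linalg.inv(T);out=[]
    for a in np.arange(14,92,1):
        t=np.radians(a);v=[]
        for y in np.linspace(y0,y1,7):
            w=RC.T@(np.array([-r0*np.sin(t),y,r0*np.cos(t)])/1000)+S
            c=Ti[:3,:3]@w+Ti[:3,3];u,q=f*c[0]/c[2]+cx,f*c[1]/c[2]+cy
            v.append(g[int(round(q)),int(round(u))])
        out.append((int(a),int(np.median(v))))
    print(' '.join('%d:%d'%x for x in out))
E
python3 -c "
from h import *
fine();fine(-8,8,80)
b=cv2.imread('pics/w8.png')[110:290,180:340];cv2.imwrite('pics/w8c.png',cv2.resize(b,None,fx=3,fy=3))"
```

```text
14:99 15:100 16:100 17:55 18:57 19:55 20:56 21:55 22:55 23:55 24:55 25:55 26:55 27:61 28:182 29:182 30:182 31:182 32:181 33:178 34:50 35:49 36:48 37:47 38:47 39:48 40:138 41:138 42:137 43:138 44:171 45:170 46:170 47:171 48:171 49:168 50:48 51:48 52:49 53:49 54:50 55:50 56:50 57:50 58:52 59:51 60:52 61:53 62:51 63:52 64:53 65:54 66:54 67:54 68:53 69:53 70:54 71:54 72:54 73:54 74:53 75:54 76:53 77:53 78:53 79:52 80:52 81:52 82:52 83:51 84:51 85:52 86:50 87:49 88:50 89:50 90:52 91:52
14:100 15:100 16:100 17:100 18:99 19:100 20:99 21:100 22:99 23:100 24:99 25:100 26:100 27:101 28:112 29:184 30:183 31:180 32:179 33:179 34:179 35:176 36:177 37:178 38:179 39:177 40:175 41:188 42:186 43:177 44:173 45:174 46:174 47:171 48:170 49:169 50:170 51:166 52:165 53:165 54:163 55:103 56:48 57:48 58:47 59:49 60:48 61:48 62:48 63:48 64:48 65:49 66:48 67:48 68:48 69:47 70:47 71:46 72:46 73:46 74:46 75:44 76:45 77:46 78:45 79:45 80:44 81:43 82:43 83:42 84:42 85:41 86:42 87:42 88:44 89:44 90:44 91:44
```

View pics/w8c.png

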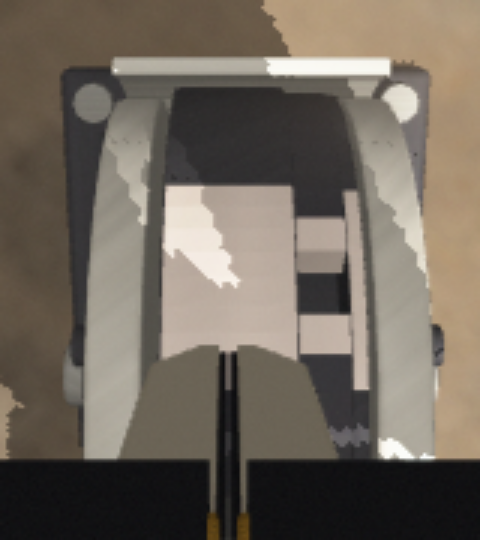

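The mark is in view. On the flange it spans about 27.5 to 49.5 degrees, with the hole at 34 to 43.5, so its centre is at about 38.6 degrees. I'll stroke backward by that amount.

Emit:
step_arm(
  motion=[
    [0,0,-0.8,0,0,0],
    [2.5,0,-0.8,0,0,0],
    [5.6,0,1.0,0,0,0],
    [5.5,0,3.5,0,0,0],
    [5.0,0,3.7,0,0,0],
    [4.75,0,3.82,0,0,0],
    [4.65,0,3.88,0,0,0],
    [4.61,0,3.9,0,0,0],
  ],
)

```text
time_s: 17.62
eef_pos: [0.4565, 0.2606, 0.1056]
ee_rot: [-0.376, 0.927, -0.001, -0.002]
force: [-4.6, -4.2, 5.9]
gripper_width: 0.0007
gripper_force: 4.2
```

```bash
python3 -c "
from h import *
st();fine();fine(-8,8,80)"
```

```text
17.62 pos [0.4565 0.2606 0.1056] cc mm [-79.5  -0.6   5.6] F cc [-6.2  0.2  5.9] w 0.0007 4.2
tool axes in cc [[-1.0, 0.003, -0.004], [0.003, 1.0, -0.0], [0.004, -0.0, -1.0]] q [-0.45  0.53 -0.16  1.87  0.12  0.75  1.66]
14:70 15:69 16:69 17:69 18:69 19:70 20:69 21:26 22:26 23:25 24:26 25:25 26:26 27:26 28:47 29:49 30:49 31:49 32:50 33:50 34:49 35:49 36:50 37:50 38:38 39:36 40:37 41:18 42:17 43:18 44:17 45:18 46:18 47:18 48:18 49:17 50:18 51:17 52:18 53:17 54:18 55:17 56:18 57:40 58:100 59:89 60:68 61:67 62:56 63:47 64:46 65:46 66:46 67:46 68:43 69:43 70:43 71:43 72:43 73:41 74:40 75:41 76:41 77:40 78:41 79:39 80:38 81:39 82:38 83:37 84:38 85:36 86:35 87:35 88:36 89:36 90:35 91:35
14:69 15:71 16:70 17:70 18:69 19:69 20:70 21:70 22:27 23:25 24:27 25:26 26:26 27:27 28:27 29:27 30:26 31:26 32:27 33:47 34:48 35:49 36:49 37:49 38:38 39:38 40:37 41:32 42:31 43:31 44:32 45:31 46:19 47:20 48:21 49:17 50:18 51:18 52:18 53:17 54:19 55:18 56:18 57:102 58:103 59:103 60:103 61:103 62:104 63:103 64:103 65:102 66:103 67:104 68:104 69:103 70:103 71:103 72:102 73:103 74:103 75:103 76:103 77:103 78:67 79:39 80:39 81:38 82:38 83:37 84:37 85:37 86:36 87:36 88:35 89:36 90:36 91:34
```

Emit:
step_arm(
  motion=[
    [-0.5,0,-0.82,0,0,0],
    [-1.1,0,-1.57,0,0,0],
    [-1.77,0,-2.25,0,0,0],
    [-2.52,0,-2.85,0,0,0],
    [-3.22,0,-3.29,0,0,0],
    [-3.46,0,-3.42,0,0,0],
    [-3.46,0,-3.42,0,0,0],
  ],
)

```text
time_s: 18.6
eef_pos: [0.4838, 0.2872, 0.1405]
ee_rot: [-0.376, 0.927, 0.0, 0.001]
force: [-2.5, -1.9, 6.6]
gripper_width: 0.0008
gripper_force: 3.6
```

```bash
python3 -c "
from h import *
st();fine(16,24,78);fine(-8,8,80);fine(12,13.5,80)"
```

```text
18.6 pos [0.4838 0.2872 0.1405] cc mm [-41.4  -0.7  40.5] F cc [-3.1  0.4  6.6] w 0.0008 3.6
tool axes in cc [[-1.0, 0.003, 0.003], [0.003, 1.0, -0.0], [-0.003, -0.0, -1.0]] q [-0.47  0.53 -0.16  1.74  0.11  0.88  1.66]
14:18 15:17 16:18 17:17 18:18 19:41 20:103 21:103 22:101 23:101 24:96 25:59 26:57 27:58 28:57 29:57 30:56 31:54 32:54 33:54 34:54 35:54 36:53 37:53 38:53 39:52 40:53 41:53 42:52 43:51 44:52 45:51 46:51 47:51 48:50 49:50 50:50 51:50 52:50 53:50 54:48 55:48 56:49 57:48 58:48 59:49 60:47 61:48 62:48 63:48 64:49 65:50 66:48 67:49 68:50 69:50 70:51 71:51 72:50 73:51 74:52 75:52 76:54 77:54 78:53 79:53 80:54 81:54 82:54 83:54 84:53 85:55 86:54 87:54 88:54 89:54 90:56 91:56
14:18 15:18 16:18 17:18 18:18 19:19 20:104 21:104 22:104 23:104 24:104 25:105 26:105 27:104 28:105 29:105 30:104 31:105 32:105 33:105 34:105 35:102 36:54 37:53 38:53 39:52 40:52 41:53 42:52 43:51 44:52 45:51 46:51 47:51 48:51 49:51 50:50 51:50 52:50 53:50 54:49 55:50 56:49 57:49 58:50 59:48 60:49 61:49 62:48 63:48 64:48 65:48 66:48 67:48 68:47 69:48 70:47 71:47 72:47 73:47 74:46 75:46 76:47 77:46 78:47 79:47 80:46 81:45 82:45 83:46 84:44 85:44 86:43 87:43 88:43 89:44 90:44 91:44
14:18 15:19 16:18 17:17 18:17 19:18 20:106 21:105 22:105 23:104 24:105 25:105 26:105 27:105 28:105 29:105 30:105 31:105 32:105 33:103 34:52 35:53 36:51 37:54 38:53 39:53 40:51 41:51 42:50 43:51 44:50 45:49 46:50 47:49 48:50 49:48 50:48 51:49 52:49 53:48 54:47 55:48 56:48 57:48 58:48 59:46 60:47 61:47 62:48 63:46 64:47 65:46 66:47 67:49 68:48 69:48 70:47 71:48 72:49 73:49 74:50 75:49 76:50 77:51 78:51 79:51 80:51 81:51 82:51 83:52 84:50 85:50 86:62 87:62 88:62 89:97 90:97 91:51
```

Emit:
step_arm(
  motion=[
    [0.05,0,-0.5,0,0,0],
    [0.1,0,-4,0,0,0],
    [0.5,3,-9,0,0,0],
    [0.5,7,-12,0,0,0],
    [0,8,-12,0,0,0],
    [0,8,-12,0,0,0],
  ],
)

```text
time_s: 19.5
eef_pos: [0.4274, 0.344, 0.2583]
ee_rot: [-0.377, 0.926, -0.0, 0.0]
force: [-0.2, -1.3, -1.7]
gripper_width: 0.0005
gripper_force: 0.0
```

Run:
```python
from h import *
st();fine(16,24,78);fine(-8,8,80)
p,d,T,f,cx,cy=cam('wrist');np.savez('w9.npz',p=p,d=d,T=T,k=[f,cx,cy])
Ti=np.linalg.inv(T);
def pr(q):
    w=RC.T@(np.array(q)/1000)+S;c=Ti[:3,:3]@w+Ti[:3,3];return f*c[0]/c[2]+cx,f*c[1]/c[2]+cy
u,v=pr((0,19,104));print(u,v);ui,vi=int(u),int(v)
print(cv2.cvtColor(p,cv2.COLOR_RGB2GRAY)[vi-12:vi+13,ui-11:ui+12])
save('w9.png',cv2.resize(p[vi-80:vi+40,ui-80:ui+60],None,fx=4,fy=4))
```

```text
19.5 pos [0.4274 0.344  0.2583] cc mm [-42.   79.4 158.3] F cc [-1.1 -0.8 -1.7] w 0.0005 0.0
tool axes in cc [[-1.0, 0.002, 0.0], [0.002, 1.0, -0.0], [-0.0, -0.0, -1.0]] q [-0.59  0.4  -0.19  1.6   0.08  1.15  1.54]
14:57 15:92 16:91 17:91 18:91 19:89 20:88 21:89 22:88 23:89 24:88 25:83 26:83 27:83 28:84 29:83 30:81 31:79 32:79 33:79 34:79 35:79 36:75 37:74 38:73 39:74 40:75 41:75 42:73 43:69 44:69 45:70 46:69 47:69 48:66 49:64 50:65 51:64 52:64 53:63 54:58 55:55 56:53 57:45 58:44 59:44 60:42 61:42 62:42 63:42 64:42 65:42 66:40 67:39 68:39 69:40 70:40 71:40 72:38 73:38 74:38 75:38 76:38 77:38 78:36 79:36 80:36 81:36 82:36 83:36 84:33 85:33 86:33 87:36 88:36 89:36 90:36 91:36
14:249 15:249 16:249 17:248 18:230 19:88 20:88 21:86 22:86 23:86 24:85 25:84 26:86 27:83 28:83 29:83 30:81 31:81 32:80 33:79 34:78 35:77 36:76 37:75 38:74 39:73 40:74 41:72 42:72 43:72 44:67 45:47 46:47 47:46 48:46 49:46 50:46 51:46 52:45 53:45 54:44 55:44 56:45 57:43 58:44 59:43 60:43 61:42 62:43 63:43 64:43 65:42 66:42 67:41 68:40 69:40 70:40 71:39 72:39 73:39 74:39 75:38 76:38 77:37 78:37 79:36 80:36 81:36 82:
[... 1819 characters left out ...]
211 212 210 212 212]
 [213 213 212 213 213 207 193 186 180 176 171 166 119 151 150 178 209 215
  216 215 216 215 215]
 [216 214 214 215 216 214 215 208 192 179 173 168 162 184 185 211 215 215
  217 217 217 216 216]
 [210 211 212 211 212 211 210 210 211 209 201 199 207 210 210 212 211 212
  212 212 212 212 213]
 [209 210 210 210 209 209 209 209 208 208 209 209 209 207 208 207 207 209
  207 208 207 207 207]
 [208 208 207 206 205 206 206 206 205 206 206 206 205 206 205 205 206 206
  205 204 206 205 206]
 [201 201 201 201 200 201 200 201 201 202 201 201 201 201 201 202 200 201
  200 202 201 202 201]
 [203 202 203 203 202 202 202 202 202 202 202 202 201 201 200 201 201 200
  201 202 201 201 201]]
```

View pics/w9.png

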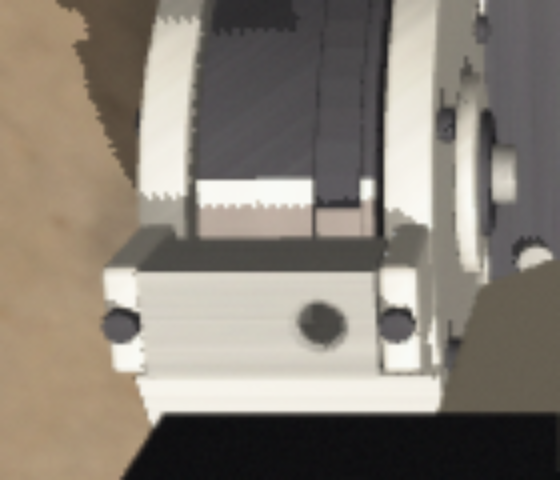

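The picture shows the white band's front edge just in front of the bridge and the guide hole at (322,323), where predicted. The rim edge has gone from 55 to 18.3 degrees, so the mark is within about 2 degrees of the top, which the taper will take up. Next I go to the pin.

Emit:
step_arm(
  hand=-1,
  motion=[
    [3,-4.8,0,0,0,5],
    [6,-9.7,0,0,0,11],
    [9,-14.5,0,0,0,17],
    [12,-19.4,0,0,0,23],
    [15,-24.2,0,0,0,29],
    [18,-29,0,0,0,35],
    [21,-34,0,0,0,41],
    [24,-38.7,2,0,0,47],
  ],
)

```text
time_s: 20.65
eef_pos: [0.5255, -0.1052, 0.2394]
ee_rot: [0.028, 1.0, -0.001, 0.001]
force: [0.4, 0.1, 0.4]
gripper_width: 0.0756
gripper_force: 0.0
```

Run:
```python
from h import *
st()
o=observe();M=R.from_quat(o['ee_rot']).as_matrix();t=np.array([.553,-.208,.19])
print('shift cm',100*M.T@(t-o['eef_pos']),'tool y deg',np.degrees(np.arctan2(M[1,1],M[0,1])))
```

```text
20.65 pos [ 0.5255 -0.1052  0.2394] cc mm [-285.9 -310.4  139.4] F cc [ 0.4 -0.2  0.4] w 0.0756 0.0
tool axes in cc [[-0.675, 0.738, 0.001], [0.738, 0.675, -0.003], [-0.003, -0.001, -1.0]] q [ 0.06  0.39  0.14  1.68 -0.06  1.08  1.73]
shift cm [ -3.30667091 -10.10277102   4.96602759] tool y deg 86.80285866091631
```

Emit:
step_arm(
  motion=[
    [-1.6,-5,2,0,0,0],
    [-3.3,-9,4,0,0,0],
    [-3.3,-10.1,5,0,0,0],
    [-3.3,-10.1,5,0,0,0],
  ],
)

```text
time_s: 21.15
eef_pos: [0.5509, -0.2045, 0.1876]
ee_rot: [0.026, 1.0, 0.0, -0.002]
force: [-0.2, 0.7, 0.3]
gripper_width: 0.0929
gripper_force: 0.0
```

Run:
```python
from h import *
o=observe();st()
p,d,T,f,cx,cy=cam('wrist');np.savez('w10.npz',p=p,d=d,T=T,k=[f,cx,cy]);save('w10.png',p)
h=cv2.cvtColor(p,cv2.COLOR_RGB2HSV);P=pts(d,T,f,cx,cy)
m=(((h[...,0]<5)|(h[...,0]>170))&(h[...,1]>130)).astype(np.uint8)
n,l,s,c=cv2.connectedComponentsWithStats(m)
M=R.from_quat(o['ee_rot']).as_matrix()
for i in range(1,n):
    if s[i,4]>60:
        Q=P[l==i];Q=Q[~np.isnan(Q[:,0])];top=Q[Q[:,2]>np.percentile(Q[:,2],99)-.004]
        lt=(l==i)&(P[...,2]>np.percentile(Q[:,2],99)-.004);uv=np.argwhere(lt).mean(0)[::-1];w=ray(*uv,.09,T,f,cx,cy)
        print(s[i],c[i],'zmax',Q[:,2].max(),'top ctr',top.mean(0),len(top),'ray',w,'tool mm',1000*M.T@(w-o['eef_pos']))
org=(h[...,0]>=5)&(h[...,0]<18)&(h[...,1]>110)&(P[...,2]>.04)&(P[...,2]<.052)
n,l,s,c=cv2.connectedComponentsWithStats(org.astype(np.uint8));i=1+np.argmax(s[1:,4]);Q=P[l==i]
print(s[i],cv2.minAreaRect((Q[:,:2]*1000).astype(np.float32)),np.median(Q[:,2]))
```

```text
21.15 pos [ 0.5509 -0.2045  0.1876] cc mm [-337.1 -399.2   87.6] F cc [0.4 0.7 0.3] w 0.0929 0.0
tool axes in cc [[-0.678, 0.735, -0.002], [0.735, 0.678, 0.003], [0.004, 0.001, -1.0]] q [ 0.22  0.52  0.15  1.61 -0.09  1.02  1.92]
[246 169  15  23 259] [253.15444015 180.84942085] zmax 0.09318753848524691 top ctr [ 0.55364731 -0.20698539  0.09047026] 187 ray [ 0.55376346 -0.20699629  0.09      ] tool mm [-3.37464167 -2.39780063 97.62315447]
[   0  196   94   94 5378] [ 42.3350688  232.21829676] zmax 0.13468496150426357 top ctr [ 0.59754834 -0.43983797  0.12668615] 145 ray [ 0.61514058 -0.47360171  0.09      ] tool mm [ -78.57417344 -265.43848778   97.14630921]
[ 231  127   44   90 2941] ((554.5484619140625, -207.2460174560547), (44.014652252197266, 100.5821304321289), 89.86074829101562) 0.04656949332538812
```

View pics/w10.png

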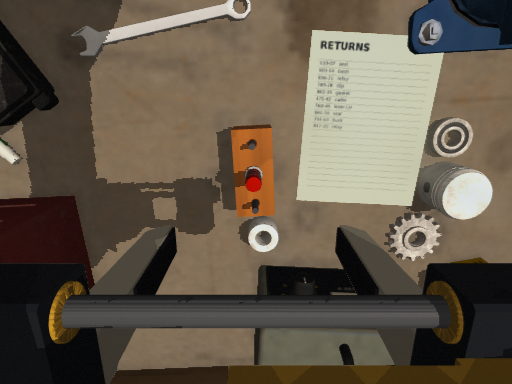

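The red handle is at (253,181) in the rack's middle hole. The ray puts its axis at (0.554, -0.207) with the top at 0.090 m, which agrees with the rack's height and centre.

Emit:
step_arm(
  motion=[
    [-0.3,-0.24,3,0,0,-3],
    [-0.3,-0.24,7,0,0,-3],
    [-0.3,-0.24,11,0,0,-3],
    [-0.3,-0.24,14.5,0,0,-3],
    [-0.3,-0.24,16,0,0,-3],
    [-0.3,-0.24,16.2,0,0,-3],
    [-0.3,-0.24,16.2,0,0,-3],
  ],
)

```text
time_s: 22.08
eef_pos: [0.5565, -0.2063, 0.0287]
ee_rot: [-0.002, 1.0, -0.0, 0.001]
force: [0.1, 1.3, 0.3]
gripper_width: 0.0929
gripper_force: 0.0
```

Emit:
step_arm(
  hand=1,
  motion=[
    [0,0,0,0,0,0],
    [0,0,0,0,0,0],
    [0,0,0,0,0,0],
    [0,0,0,0,0,0],
    [0,0,0,0,0,0],
    [0,0,0,0,0,0],
    [0,0,0,0,0,0],
    [0,0,0,0,0,0],
  ],
)

```text
time_s: 23.08
eef_pos: [0.5553, -0.2064, 0.0271]
ee_rot: [-0.001, 1.0, -0.0, -0.0]
force: [-1.1, 0.6, 0.4]
gripper_width: 0.0176
gripper_force: 0.2
```

```bash
python3 -c "
from h import *
st();o=observe();print(o['ee_rot'],o['ft_torque'])"
```

```text
23.07 pos [ 0.5553 -0.2064  0.0271] cc mm [-335.3 -403.6  -72.9] F cc [-0.3  1.2  0.4] w 0.0176 0.2
tool axes in cc [[-0.717, 0.697, -0.0], [0.697, 0.717, 0.0], [0.0, -0.0, -1.0]] q [ 0.25  0.72  0.1   1.76 -0.11  0.67  1.99]
[-1.38632127e-03  9.99999038e-01 -2.20974201e-05 -3.87912110e-05] [-0.03520338  0.03022313 -0.01577518]
```

Emit:
step_arm(
  motion=[
    [0,0,0,0,0,0],
    [0,0,0,0,0,0],
    [0,0,0,0,0,0],
  ],
)

```text
time_s: 23.45
eef_pos: [0.5553, -0.2066, 0.0272]
ee_rot: [-0.001, 1.0, -0.0, 0.0]
force: [0.1, -0.8, -0.7]
gripper_width: 0.0151
gripper_force: 30.0
```

Emit:
step_arm(
  motion=[
    [0,0,-0.5,0,0,0],
    [0,0,-2,0,0,0],
    [0,0,-6,0,0,0],
    [0,0,-11,0,0,0],
    [0,0,-16,0,0,0],
    [0,0,-20,0,0,0],
    [0,0,-23,0,0,0],
    [0,0,-24,0,0,0],
  ],
)

```text
time_s: 24.45
eef_pos: [0.5559, -0.2065, 0.2701]
ee_rot: [-0.001, 1.0, -0.001, 0.002]
force: [-0.0, 0.2, -0.8]
gripper_width: 0.0154
gripper_force: 30.0
```

Run:
```python
from h import *
st()
p,d,T,f,cx,cy=cam('wrist');save('w11.png',p);np.savez('w11.npz',p=p,d=d,T=T,k=[f,cx,cy])
M=np.array(get_calibration('wrist')['mount']);P=pts(d,M,f,cx,cy)*1000
h=cv2.cvtColor(p,cv2.COLOR_RGB2HSV);red=((h[...,0]<5)|(h[...,0]>170))&(h[...,1]>130)&(P[...,2]<60)
m=(abs(P[...,1])<14)&(abs(P[...,0])<16)&(P[...,2]>-35)&(P[...,2]<45)
print('red',red.sum(), np.round(np.percentile(P[red],[2,50,98],axis=0),1) if red.sum() else '')
for lo in range(-35,45,4):
    b=m&(P[...,2]>lo)&(P[...,2]<=lo+4)
    if b.sum()>3:
        t=P[b];vu=np.argwhere(b);print(lo,b.sum(),'x',np.round([t[:,0].min(),t[:,0].max()],1),'y',np.round([t[:,1].min(),t[:,1].max(),t[:,1].mean()],1),'rows',vu[:,0].min(),vu[:,0].max(),'cols',vu[:,1].min(),vu[:,1].max())
```

```text
24.45 pos [ 0.5559 -0.2065  0.2701] cc mm [-334.9 -404.1  170.1] F cc [ 0.1  0.1 -0.8] w 0.0154 30.0
tool axes in cc [[-0.717, 0.697, 0.002], [0.697, 0.717, -0.004], [-0.004, -0.001, -1.0]] q [ 0.23  0.46  0.15  1.47 -0.07  1.21  1.96]
red 1317 [[ -5.   -7.  -64.4]
 [  5.5   0.3 -62.4]
 [  9.    7.2 -26.9]]
-35 90 x [3.3 9.4] y [-13.8  13.4  -0.3] rows 223 234 cols 231 279
-31 61 x [3.7 8.9] y [-7.3  7.4  0.2] rows 221 230 cols 243 268
-27 131 x [ 2.2 10.8] y [-8.7  8.8 -0. ] rows 215 229 cols 241 270
-23 100 x [ 2.6 11.1] y [-9.5  8.9 -0.2] rows 213 227 cols 240 270
-7 8 x [4.3 5.1] y [-1.6  2.4  0.1] rows 212 213 cols 253 259
-3 21 x [2.4 5.3] y [-3.   3.8  0.2] rows 210 214 cols 251 261
1 23 x [2.  5.1] y [-3.8  3.8 -0.4] rows 208 213 cols 250 261
5 21 x [1.6 5.4] y [-3.8  3.9  0.1] rows 206 212 cols 250 261
9 13 x [1.9 4.8] y [-3.9  3.2 -0.9] rows 205 209 cols 250 260
```

Emit:
step_arm(
  motion=[
    [0.3,3,0,0,0,-5],
    [0.9,9,0,0,0,-11],
    [1.5,15,0,0,0,-17],
    [2.1,21,0,0,0,-23],
    [2.7,27,0,0,0,-29],
    [3.3,33,0,0,0,-35],
    [3.9,39,0,0,0,-41],
    [4.5,45,0,0,0,-44.5],
  ],
)

```text
time_s: 25.5
eef_pos: [0.5064, 0.2463, 0.2656]
ee_rot: [-0.383, 0.924, 0.0, -0.002]
force: [1.1, -0.0, -1.9]
gripper_width: 0.0154
gripper_force: 30.0
```

```bash
cat >> h.py <<'E'
def to(x,y,z):
    o=observe();M=R.from_quat(o['ee_rot']).as_matrix();t=RC.T@(np.array([x,y,z])/1000)+S
    print('shift cm to target',np.round(100*M.T@(t-o['eef_pos']),2))
E
python3 -c "
from h import *
st();to(1.1,19,165)"
```

```text
25.5 pos [0.5064 0.2463 0.2656] cc mm [-53.8 -45.7 165.6] F cc [ 0.7 -0.8 -1.9] w 0.0154 30.0
tool axes in cc [[-1.0, -0.012, -0.003], [-0.012, 1.0, 0.002], [0.003, 0.002, -1.0]] q [-0.39  0.42 -0.15  1.55  0.06  1.18  1.8 ]
shift cm to target [-5.56  6.4   0.06]
```

Emit:
step_arm(
  motion=[
    [-2.5,3,0,0,0,0],
    [-5,5.8,0,0,0,0],
    [-5.55,6.4,0,0,0,0],
    [-5.55,6.4,0,0,0,0],
    [-5.55,6.4,0,0,0,0],
  ],
)

```text
time_s: 26.12
eef_pos: [0.5038, 0.326, 0.2668]
ee_rot: [-0.379, 0.925, -0.001, -0.001]
force: [0.2, 0.0, -1.5]
gripper_width: 0.0152
gripper_force: 30.0
```

Run:
```python
from h import *
st();to(1.1,19,150)
p,d,T,f,cx,cy=cam('wrist');np.savez('w12.npz',p=p,d=d,T=T,k=[f,cx,cy])
Ti=np.linalg.inv(T)
def pr(w): c=Ti[:3,:3]@w+Ti[:3,3];return f*c[0]/c[2]+cx,f*c[1]/c[2]+cy
u,v=pr(RC.T@np.array([0,.019,.104])+S);print('guide px',u,v)
g=cv2.cvtColor(p,cv2.COLOR_RGB2GRAY);u,v=int(u),int(v);print(g[v-18:v+16:2,u-14:u+16:2])
M=np.array(get_calibration('wrist')['mount']);P=pts(d,M,f,cx,cy)*1000
m=(abs(P[...,1])<14)&(abs(P[...,0])<16)&(P[...,2]>-35)&(P[...,2]<25)
for lo in range(-31,25,4):
    b=m&(P[...,2]>lo)&(P[...,2]<=lo+4)
    if b.sum()>3: t=P[b];print(lo,b.sum(),'x',np.round([t[:,0].min(),t[:,0].max()],1),'y',np.round([t[:,1].min(),t[:,1].max()],1))
```

```text
26.12 pos [0.5038 0.326  0.2668] cc mm [1.000e-01 1.300e+01 1.668e+02] F cc [ 0.2 -0.1 -1.5] w 0.0152 30.0
tool axes in cc [[-1.0, -0.003, -0.002], [-0.003, 1.0, -0.001], [0.002, -0.001, -1.0]] q [-0.52  0.48 -0.16  1.44  0.08  1.23  1.67]
shift cm to target [-0.11  0.6   1.68]
guide px 262.9960237470575 190.7945430241679
[[ 83  81  82  82  79  82  83  82  83  82  80  83  79  81  93]
 [ 78  80  79  81  80  80  79  80  79  80  80  82  80  81  85]
 [ 89  88  90  89  89  88  88 111 114 113 115  78  80  81  79]
 [125 123 123 123 125 124 124 123 227 227 227 227 227 228 228]
 [121 120 120 120 120 120 121 126 224 225 225 225 224 224 225]
 [118 118 116 117 117 118 118 211 222 222 222 222 224 223 224]
 [219 217 121 120 121 119 106  99 184 222 224 224 223 225 227]
 [219 221 219 210 214 175 123 126 129 154 220 224 224 224 224]
 [217 217 216 218 199 167 172 172 174  86 141 220 222 222 222]
 [222 222 221 222 181  74  82 103  77  70 135 220 224 225 225]
 [218 219 219 219 197  78  75  76  74  69 102 217 222 222 224]
 [220 220 219 220 199 123  76  75  75 104 163 223 224 224 200]
 [224 224 224 224 224 192 180 147 160 157 224 228 228 229 204]
 [224 233 225 225 224 224 215 202 224 227 226 227 227 228 203]
 [220 220 219 219 219 221 219 220 221 220 220 221 222 222 199]
 [214 215 216 216 216 215 218 217 216 215 216 215 217 218 191]
 [225 225 225 225 225 225 226 226 225 226 226 226 226 227 212]]
-31 61 x [3.4 9.3] y [-7.8  6.9]
-27 142 x [ 2.4 10.8] y [-9.2  8.4]
-23 92 x [ 2.7 11.2] y [-9.9  8.4]
-7 5 x [4.7 5.3] y [-1.4  1.2]
-3 24 x [2.4 5.5] y [-3.5  3.3]
1 22 x [2.2 5.2] y [-4.2  3.3]
5 21 x [1.9 5.2] y [-4.3  3.4]
9 14 x [1.8 4.9] y [-4.4  2.8]
```

Emit:
step_arm(
  motion=[
    [-0.06,0.3,1.0,0,0,0],
    [-0.12,0.63,1.9,0,0,0],
    [-0.12,0.63,1.9,0,0,0],
    [-0.12,0.63,1.9,0,0,0],
  ],
)

```text
time_s: 26.68
eef_pos: [0.5, 0.3334, 0.2481]
ee_rot: [-0.38, 0.925, -0.0, -0.0]
force: [0.0, 0.1, -1.2]
gripper_width: 0.0154
gripper_force: 30.0
```

```bash
python3 -c "
from h import *
st();to(1.2,19.3,125)
p,d,T,f,cx,cy=cam('wrist');save('w13.png',cv2.resize(p[130:260,180:340],None,fx=4,fy=4,interpolation=cv2.INTER_CUBIC))"
```

```text
26.68 pos [0.5    0.3334 0.2481] cc mm [  2.5  21.  148.1] F cc [ 0.1  0.1 -1.2] w 0.0154 30.0
tool axes in cc [[-1.0, -0.005, -0.0], [-0.005, 1.0, -0.0], [0.0, -0.0, -1.0]] q [-0.53  0.49 -0.16  1.48  0.08  1.18  1.65]
shift cm to target [ 0.13 -0.17  2.31]
```

View pics/w13.png

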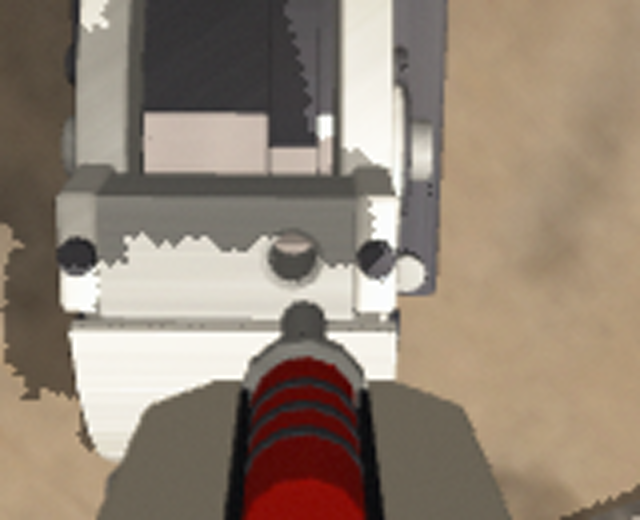

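The pin is held upright over the bridge. The guide hole is at (293,257) and the pin axis at (303,320), so it sits about 2 mm too far to +y. Through the guide I can see a painted sliver and a dark opening. I'll correct sideways and go down.

Emit:
step_arm(
  motion=[
    [0.13,-0.17,0.5,0,0,0],
    [0.13,-0.17,1.2,0,0,0],
    [0.13,-0.17,1.8,0,0,0],
    [0.13,-0.17,1.8,0,0,0],
    [0.13,-0.17,1.8,0,0,0],
  ],
)

```text
time_s: 27.35
eef_pos: [0.5003, 0.3314, 0.2302]
ee_rot: [-0.38, 0.925, 0.0, 0.0]
force: [-0.8, 0.4, -0.7]
gripper_width: 0.0156
gripper_force: 30.0
```

Run:
```python
from h import *
st();to(1.2,19.3,120)
p,d,T,f,cx,cy=cam('wrist');np.savez('w14.npz',p=p,d=d,T=T,k=[f,cx,cy]);save('w14.png',cv2.resize(p[150:230,215:315],None,fx=6,fy=6,interpolation=cv2.INTER_CUBIC))
Ti=np.linalg.inv(T)
for q in ((0,19,104),(-5,19,104),(5,19,104),(0,14,104),(0,24,104),(-1.2+1.2,19,107)):
    w=RC.T@(np.array(q)/1000)+S;c=Ti[:3,:3]@w+Ti[:3,3];print(q,'crop px',6*(f*c[0]/c[2]+cx-215),6*(f*c[1]/c[2]+cy-150))
```

```text
27.35 pos [0.5003 0.3314 0.2302] cc mm [  1.3  19.4 130.2] F cc [-0.3  0.9 -0.7] w 0.0156 30.0
tool axes in cc [[-1.0, -0.006, 0.0], [-0.006, 1.0, 0.0], [-0.0, 0.0, -1.0]] q [-0.52  0.5  -0.16  1.51  0.08  1.14  1.65]
shift cm to target [ 0.01 -0.01  1.02]
(0, 19, 104) crop px 243.54355298454936 317.8788877026321
(-5, 19, 104) crop px 243.77169101683404 280.32217638934833
(5, 19, 104) crop px 243.3181364408277 354.98758007194255
(0, 14, 104) crop px 204.081858401433 317.65216830719504
(0, 24, 104) crop px 283.00386696807664 318.1055991661061
(0.0, 19, 107) crop px 243.5205705239951 325.7134010571891
```

View pics/w14.png

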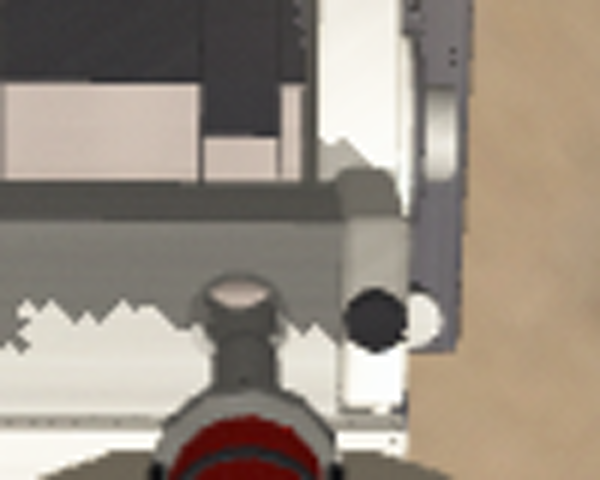

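Viewing so far: I have gone past the 10-picture limit (13 viewed), so I won't view any more. From here I go by force and position readings.

Emit:
step_arm(
  motion=[
    [0,0,0.4,0,0,0],
    [0,0,0.8,0,0,0],
    [0,0,1.1,0,0,0],
    [0,0,1.1,0,0,0],
  ],
)

```text
time_s: 27.9
eef_pos: [0.5, 0.3311, 0.2187]
ee_rot: [-0.38, 0.925, -0.0, -0.0]
force: [-0.6, -0.4, -1.5]
gripper_width: 0.0154
gripper_force: 30.0
```

Emit:
step_arm(
  motion=[
    [0,0,0.3,0,0,0],
    [0,0,0.6,0,0,0],
    [0,0,0.9,0,0,0],
    [0,0,0.9,0,0,0],
  ],
)

```text
time_s: 28.4
eef_pos: [0.5001, 0.3311, 0.2098]
ee_rot: [-0.38, 0.925, -0.0, -0.0]
force: [-0.7, -0.6, -1.3]
gripper_width: 0.0159
gripper_force: 30.0
```

Emit:
step_arm(
  motion=[
    [0,0,0.4,0,0,0],
    [0,0,0.8,0,0,0],
    [0,0,1.1,0,0,0],
    [0,0,1.1,0,0,0],
  ],
)

```text
time_s: 28.9
eef_pos: [0.5, 0.3311, 0.1988]
ee_rot: [-0.38, 0.925, -0.0, -0.0]
force: [0.1, 0.6, -2.3]
gripper_width: 0.0153
gripper_force: 30.0
```

Emit:
step_arm(
  motion=[
    [0,0,0.1,0,0,0],
    [0,0,0.2,0,0,0],
    [0,0,0.2,0,0,0],
  ],
)

```text
time_s: 29.28
eef_pos: [0.5002, 0.3312, 0.1971]
ee_rot: [-0.38, 0.925, -0.0, -0.0]
force: [0.5, -0.1, -1.7]
gripper_width: 0.0156
gripper_force: 30.0
```

Emit:
step_arm(
  motion=[
    [0,0,0.05,0,0,0],
    [0,0,0.1,0,0,0],
    [0,0,0.1,0,0,0],
  ],
)

```text
time_s: 29.65
eef_pos: [0.5002, 0.3312, 0.1961]
ee_rot: [-0.38, 0.925, -0.0, -0.0]
force: [-0.0, 0.0, -1.2]
gripper_width: 0.0157
gripper_force: 30.0
```

Emit:
step_arm(
  motion=[
    [0,0,0.05,0,0,0],
    [0,0,0.1,0,0,0],
    [0,0,0.1,0,0,0],
  ],
)

```text
time_s: 30.02
eef_pos: [0.5002, 0.3313, 0.1951]
ee_rot: [-0.38, 0.925, -0.0, -0.0]
force: [0.4, -0.3, -1.8]
gripper_width: 0.0154
gripper_force: 30.0
```

Emit:
step_arm(
  motion=[
    [0,0,0.07,0,0,0],
    [0,0,0.15,0,0,0],
    [0,0,0.15,0,0,0],
  ],
)

```text
time_s: 30.4
eef_pos: [0.5002, 0.3312, 0.1935]
ee_rot: [-0.38, 0.925, -0.0, -0.0]
force: [-0.1, -0.8, -1.5]
gripper_width: 0.0155
gripper_force: 30.0
```

Emit:
step_arm(
  motion=[
    [0,0,0.07,0,0,0],
    [0,0,0.15,0,0,0],
    [0,0,0.15,0,0,0],
  ],
)

```text
time_s: 30.78
eef_pos: [0.5002, 0.3312, 0.192]
ee_rot: [-0.38, 0.925, -0.0, -0.0]
force: [0.4, 0.4, -1.9]
gripper_width: 0.0156
gripper_force: 30.0
```

Emit:
step_arm(
  motion=[
    [0,0,0.07,0,0,0],
    [0,0,0.15,0,0,0],
    [0,0,0.15,0,0,0],
  ],
)

```text
time_s: 31.15
eef_pos: [0.5001, 0.3312, 0.1905]
ee_rot: [-0.38, 0.925, -0.0, -0.0]
force: [-0.7, -0.0, -1.9]
gripper_width: 0.0153
gripper_force: 30.0
```

Emit:
step_arm(
  motion=[
    [0,0,0.07,0,0,0],
    [0,0,0.15,0,0,0],
    [0,0,0.15,0,0,0],
  ],
)

```text
time_s: 31.52
eef_pos: [0.5002, 0.3312, 0.189]
ee_rot: [-0.38, 0.925, -0.0, -0.0]
force: [-0.8, -0.4, -1.9]
gripper_width: 0.0155
gripper_force: 30.0
```

Emit:
step_arm(
  motion=[
    [0,0,0.07,0,0,0],
    [0,0,0.15,0,0,0],
    [0,0,0.15,0,0,0],
  ],
)

```text
time_s: 31.9
eef_pos: [0.5002, 0.3312, 0.1875]
ee_rot: [-0.38, 0.925, -0.0, -0.0]
force: [0.2, -1.0, -2.2]
gripper_width: 0.0156
gripper_force: 30.0
```

Emit:
step_arm(
  motion=[
    [0,0,0.05,0,0,0],
    [0,0,0.1,0,0,0],
    [0,0,0.1,0,0,0],
  ],
)

```text
time_s: 32.28
eef_pos: [0.5002, 0.3312, 0.1866]
ee_rot: [-0.38, 0.925, -0.0, -0.0]
force: [0.0, -0.8, -1.2]
gripper_width: 0.0152
gripper_force: 30.0
```

Emit:
step_arm(
  motion=[
    [0,0,0.05,0,0,0],
    [0,0,0.1,0,0,0],
    [0,0,0.1,0,0,0],
  ],
)

```text
time_s: 32.65
eef_pos: [0.5002, 0.3312, 0.1856]
ee_rot: [-0.38, 0.925, -0.0, -0.0]
force: [-0.0, 0.0, -2.0]
gripper_width: 0.0151
gripper_force: 30.0
```

Emit:
step_arm(
  motion=[
    [0,0,0.05,0,0,0],
    [0,0,0.05,0,0,0],
  ],
)

```text
time_s: 32.9
eef_pos: [0.5002, 0.3312, 0.1852]
ee_rot: [-0.38, 0.925, -0.0, -0.0]
force: [-0.6, -0.4, -0.5]
gripper_width: 0.0151
gripper_force: 30.0
```

Emit:
step_arm(
  motion=[
    [0,0,0.05,0,0,0],
    [0,0,0.05,0,0,0],
  ],
)

```text
time_s: 33.15
eef_pos: [0.5002, 0.3313, 0.1852]
ee_rot: [-0.38, 0.925, -0.0, 0.0]
force: [-1.5, -1.3, 2.4]
gripper_width: 0.0155
gripper_force: 30.0
```

Emit:
step_arm(
  motion=[
    [0,0,0.05,0,0,0],
    [0,0,0.05,0,0,0],
  ],
)

```text
time_s: 33.4
eef_pos: [0.5002, 0.3313, 0.1852]
ee_rot: [-0.38, 0.925, -0.0, 0.0]
force: [-2.1, -2.6, 6.4]
gripper_width: 0.0156
gripper_force: 30.0
```

Run:
```python
from h import *
st()
p,d,T,f,cx,cy=cam('wrist')
M=np.array(get_calibration('wrist')['mount']);Q=(pts(d,T,f,cx,cy)-S)@RC.T*1000
m=(abs(Q[...,1]-19)<11)&(abs(Q[...,0])<14)&(Q[...,2]>98)&(Q[...,2]<130)
for lo in range(98,130,2):
    b=m&(Q[...,2]>lo)&(Q[...,2]<=lo+2)
    if b.sum()>3: t=Q[b];print(lo,b.sum(),'X',np.round([t[:,0].min(),t[:,0].max()],1),'Y',np.round([t[:,1].min(),t[:,1].max()],1))
```

```text
33.4 pos [0.5002 0.3313 0.1852] cc mm [ 1.2 19.3 85.2] F cc [-3.3 -0.4  6.4] w 0.0156 30.0
tool axes in cc [[-1.0, -0.005, 0.001], [-0.005, 1.0, -0.0], [-0.0, -0.0, -1.0]] q [-0.53  0.54 -0.15  1.58  0.09  1.03  1.64]
98 34 X [-13.6 -12.8] Y [ 8.5 29.8]
100 45 X [-13.5 -12.6] Y [ 8.  29.7]
102 92 X [-13.7  -1.1] Y [ 8.  29.8]
104 328 X [-13.5  -1.5] Y [ 8.1 29.8]
106 55 X [-12.6  -2. ] Y [ 9.5 28.8]
108 127 X [-10.1  -1.1] Y [10.1 27.7]
110 35 X [-7.9 -1.6] Y [11.4 26.4]
112 29 X [-8.  -2.2] Y [11.5 25.7]
114 33 X [-8.  -2.7] Y [11.6 26.2]
116 20 X [-8.3 -4.2] Y [13.4 27.9]
118 56 X [-8.5 -1.6] Y [ 8.4 29.4]
120 83 X [-8.5 -0.9] Y [ 8.5 29.9]
122 55 X [-7.9 -2.2] Y [ 8.  29.8]
124 44 X [-8.1 -4.5] Y [ 8.1 29.7]
126 60 X [-8.4 -2.9] Y [ 8.2 29.5]
128 75 X [-8.1 -2.6] Y [ 8.4 30. ]
```

Emit:
step_arm(
  hand=-1,
  motion=[
    [0,0,-0.05,0,0,0],
    [0,0,-0.1,0,0,0],
    [0,0,-0.1,0,0,0],
    [0,0,-0.1,0,0,0],
    [0,0,-0.1,0,0,0],
    [0,0,-0.1,0,0,0],
  ],
)

```text
time_s: 34.2
eef_pos: [0.5002, 0.3313, 0.1851]
ee_rot: [-0.38, 0.925, 0.0, -0.0]
force: [0.0, -0.1, 0.5]
gripper_width: 0.0703
gripper_force: 0.0
```

Emit:
step_arm(
  motion=[
    [0,0,-1,0,0,0],
    [0,0,-4,0,0,0],
    [0,0,-8,0,0,0],
    [0,0,-12,0,0,0],
    [0,0,-14,0,0,0],
    [0,0,-14,0,0,0],
  ],
)

```text
time_s: 34.95
eef_pos: [0.501, 0.332, 0.3276]
ee_rot: [-0.38, 0.925, 0.001, 0.002]
force: [0.1, 0.4, 0.4]
gripper_width: 0.0929
gripper_force: 0.0
```

Run:
```python
from h import *
st()
for n in ('wrist','scene'):
    p,d,T,f,cx,cy=cam(n);h=cv2.cvtColor(p,cv2.COLOR_RGB2HSV)
    Q=(pts(d,T,f,cx,cy)-S)@RC.T*1000
    near=(abs(Q[...,1]-19)<25)&(abs(Q[...,0])<20)&(Q[...,2]>95)&(Q[...,2]<170)
    red=near&((h[...,0]<5)|(h[...,0]>170))&(h[...,1]>130)
    print(n,'red',red.sum(),np.round(np.percentile(Q[red],[1,50,99],axis=0),1).tolist() if red.any() else '')
    for lo in range(100,152,2):
        b=near&(abs(Q[...,1]-19)<11)&(Q[...,2]>lo)&(Q[...,2]<=lo+2)
        if n=='wrist' and b.sum()>5: t=Q[b];print(lo,b.sum(),'X',np.round([t[:,0].min(),t[:,0].max()],1),'Y',np.round([t[:,1].min(),t[:,1].max()],1))
```

```text
34.95 pos [0.501  0.332  0.3276] cc mm [  2.2  19.3 227.6] F cc [0.3 0.2 0.4] w 0.0929 0.0
tool axes in cc [[-1.0, -0.005, 0.005], [-0.005, 1.0, -0.001], [-0.005, -0.001, -1.0]] q [-0.53  0.44 -0.16  1.33  0.07  1.37  1.67]
wrist red 296 [[-8.0, 11.8, 112.1], [-2.8, 18.3, 148.1], [7.0, 25.8, 150.0]]
102 54 X [-13.4  11.5] Y [ 8.6 29.9]
104 122 X [-13.4  12.5] Y [ 8.6 29.9]
106 28 X [-11.7   8.8] Y [ 8.6 29.5]
108 49 X [-9.3  3.8] Y [ 9.8 28.6]
110 8 X [-7.7 -5.2] Y [12.9 24.3]
118 8 X [-8.3 -2.9] Y [11.1 25.2]
120 15 X [-7.9 -2.4] Y [11.1 26.2]
126 7 X [-8.2 -5.1] Y [13.2 24. ]
128 17 X [-7.7 -2.4] Y [11.3 26. ]
134 10 X [-8.  -4.2] Y [12.4 25.8]
136 22 X [-8.3  1.1] Y [10.5 26.8]
138 7 X [-7.8 -5.9] Y [14.4 23.9]
140 7 X [-7.4 -2.7] Y [11.6 25.8]
142 7 X [-7.9 -4.9] Y [12.6 23.8]
144 13 X [-7.7 -3.7] Y [12.7 25.7]
146 62 X [-7.3  7.2] Y [11.8 26.6]
148 150 X [-7.5  7. ] Y [11.8 25.7]
scene red 31 [[-6.1, 12.3, 115.5], [0.2, 22.9, 139.0], [7.4, 27.7, 153.6]]
```

The handle top is at 148 mm, which is 104 mm (bridge top) plus 44 mm. That means the collar is home, the pin is upright, and the gripper is clear.

```bash
python3 -c "
from h import *
print(hand_in())"
```

```text
the job is handed in; nothing more can be done
None
```

The flywheel is turned with its timing hole under the bridge, and the locking pin is through the bridge with its collar home. I handed the job in at about 35 s, with force readings between moves no higher than about 12 N, but I viewed 13 pictures against the limit of 10.

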